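# Pack the filter well up to the line and close the keeper

## Robot

A 6-joint arm with a two-finger parallel gripper is mounted at the origin on the work surface. World frame = base frame: x ahead of the robot, y to its left, z up, the work surface at z = 0. Lengths are in m, angles in rad, forces in N, time in s.
With the tool pointing down it reaches from about 0.275 to 0.875 m from the base axis. Payload 12.5 kg.
Tool frame: the origin (TCP) lies on the centre line of the jaws, within the pads' length; the fingertips stand r.finger_overhang ahead of it and the grasp point (between the pads) lies 3 mm ahead of it (r.finger_overhang is the distance from the TCP to the fingertips, in m); z points along the fingers, y is the direction in which the jaws open and shut (so a half turn about z gives the same grasp; the last joint's range is limited). The gripper opens to 85 mm and grips with 20 to 120 N. Pads are 22 mm wide; open, the fingers measure 114 mm over their backs; the gripper's body (76 mm by 85 mm) begins 54 mm behind the grasp point. The pads swing forward as they close: fully open they stand 13 mm farther back than shut.
Start: joints at [1.153, 0.351, 1.652, -0, 1.139, -0.085], TCP at [0.18, 0.52, 0.253] pointing down, gripper open.
Joint ranges: [-2.75, 2.75], [-0.79, 2.1], [0.01, 2.65], [-1.57, 4.71], [0.07, 3.14], [-2.87, 2.87]. Speed limits (rad/s): [2.22, 2.22, 2.79, 3.14, 3.14, 3.14].

## Interface

Orientations are given as a unit quaternion [x, y, z, w].
In Python, from cell import r, optics gives the robot as it stands. The module is installed in compiled form; this text tells all that it offers. Calls block until the motion is done:
- r.move_to(position, orientation): joint-space move of the TCP to a pose.
- r.move_linear(position, rot=None, vel=0.15): straight line of the TCP; rot=None keeps the orientation; vel is the mean speed in m/s.
- r.set_joints(angles): joint-space move.
- r.set_gripper(opening, squeeze=None): opening from 0.0 (shut) to 1.0 (fully open); squeeze is the grip in N (None keeps the last); returns when the fingers have stopped.
- r.sleep(seconds).
- r.inverse_kinematics(position, orientation): joint angles nearest the present ones, or None.
- optics.get_image(name): name is "scene" or "top" or "wrist"; returns a dict with "pixels" (384x512x3 uint8, red, green, blue), "depth" (384x512 float32, m along the optical axis (not along the pixel's ray), 0 where there is no reading), "fx", "fy", "cx", "cy" (pixels), "camera_from_world" (4x4, takes a point from world to camera coordinates); the wrist camera has in their place "mount" (4x4, takes a point from camera to tool coordinates, whose origin is the TCP and whose axes are the flange's). Camera axes: x right, y down, z forward; pixel columns grow to the right and rows downward; lengths in m; the calibration is good to about 2 mm. The wrist camera is an equidistant fisheye: a pixel r from the principal point sees the ray r / f radians off the axis. A picture is of the moment at which its call begins: read the wrist's pose just before it.
A pose or a line that the arm cannot do raises r.PlanningError and nothing moves.
- r.hand_in(): hands the job in, once; it reports no verdict.
Readings, each from a call of its own:
- r.current_t(): time.
- r.current_q(): joint angles.
- r.current_qvel(): joint speeds.
- r.current_effort(): joint torques, N m.
- r.current_tool_pos(): TCP position.
- r.current_ee_rot(): TCP orientation.
- r.current_contact_force(): force on the tool from outside, world axes, zero at the start.
- r.current_torque(): the same for the moment, N m.
- r.current_opening(): opening from 0.0 (shut) to 1.0 (fully open).
Only numpy, scipy, OpenCV 4.12 (cv2) and the standard library are available. Lean on these libraries where they do the work, as an engineer would, in place of code of your own. Each camera call takes 0.05 s, during which the arm holds its last target.

## Task

Pack the round filter that lies at the bottom of the white bracket's well so that it cannot rattle: stack aluminium spacer discs squarely on it until the top of the stack comes level with the black line inside the well and no higher, lowering each disc down onto the stack rather than letting it drop. Then swing the keeper arm all the way across over the stack and let go. Leave the other filter, any spare discs and everything else where they are.

Things in the scene. Friction and masses are not known exactly. Their poses are not given: they have to be found in the camera images.
- line (a point): black line inside the round well of the white plastic filter holder bracket, which is screwed to the cabinet top. The point: on the well's axis, at the line's upper edge, 36 mm above the cabinet top and 30 mm above the well's floor. Axes are the bracket's: z up, x from the well towards the keeper's pivot
- well_floor (a point): centre of the well's floor, the top of the bracket's 6 mm base plate. The well: 56 mm bore (2 mm play all round a disc), two curved walls 5 mm thick at the bracket's -x and +x, 66 degrees each, 40 mm above the cabinet top, the 4 mm above the line flaring out; between them, at -y and +y, 46 mm wide full-height cut-outs for the fingers. One filter lies on the floor at the start
- keeper_pivot (a point): vertical pivot axis of the keeper, 48 mm from the well's axis along the bracket's x; the point is at the underside of the keeper arm, 41 mm above the cabinet top. The flat steel arm is 5 mm thick, 12 mm wide and 48 mm long to its knob; a rubber foot under its end passes 2 mm above a stack that is level with the line, one disc more blocks it
- keeper (a joint): angle of the keeper arm: 0 = fully across, its end over the middle of the well (a stop); grows as it swings level out over the bracket's -y side; 1.57 = arm along the bracket's -y; stop at 2.3. Starts open, 1.6 to 2.1. Light friction; stays where it is left
- keeper_knob (a point): the round black knob upright on the keeper's free end, 14 mm in diameter, 24 mm tall (46 to 70 mm above the cabinet top); the point is its centre, 58 mm above the cabinet top. Pinch it from above and carry it round its arc
- thin_filter_center (a point): thin round filter, dark metal mount with glass in its face, 52 mm in diameter, 10 mm thick; the point is its centre. Lies either on the well's floor or on the flat black rubber pad (95 mm square, 6 mm thick), whichever the thick one does not. Not to be moved
- thick_filter_center (a point): thick round filter, dark metal mount, two knurled bands, 52 mm in diameter, 20 mm thick; the point is its centre. Lies either on the well's floor or on the rubber pad. Not to be moved
- disc_a_center (a point): loose solid aluminium spacer disc, 52 mm in diameter and 10 mm thick, about 55 g, knurled edge, a shallow 1.5 mm dish in its upper face, starts lying flat on the cabinet top; the point is its centre (5 mm up), z along its axis. One of three alike
- disc_b_center (a point): loose solid aluminium spacer disc, 52 mm in diameter and 10 mm thick, about 55 g, knurled edge, a shallow 1.5 mm dish in its upper face, starts lying flat on the cabinet top; the point is its centre (5 mm up), z along its axis. One of three alike
- disc_c_center (a point): loose solid aluminium spacer disc, 52 mm in diameter and 10 mm thick, about 55 g, knurled edge, a shallow 1.5 mm dish in its upper face, starts lying flat on the cabinet top; the point is its centre (5 mm up), z along its axis. One of three alike
- nd_sleeve: bystander: square filter in a flat rigid black sleeve, 112 x 112 x 9 mm, lying flat; origin at the centre of its underside
- stepup_ring: bystander: open steel step-up ring, foot 52 mm and flange 67 mm in diameter, 9 mm tall, lies in a row with the discs; too wide for the well; origin at the centre of its underside
- lens_cap: bystander: black lens cap, 62 mm in diameter, 9 mm tall; origin at the centre of its underside
- blower: bystander: blue blower bulb standing on its foot, 62 mm in diameter, 125 mm tall with its nozzle; origin at the centre of its underside
- brush: bystander: flat lens brush, 140 mm long, 18 mm wide, lying along its own x; origin under its middle
- film_can: bystander: small round film can, 32 mm in diameter, 50 mm tall; origin at the centre of its underside
There are look-alikes about, which are no part of the job. Leave any green or turquoise look-alike of the part that bears disc_a_center alone.

How it is judged:
By the outcome, as a careful person would: the job done as asked, in the order asked, and still so for the second after the job is handed in, with the robot touching nothing.
It also fails if it takes over 58 s, if anything falls off the work surface, if the arm or the gripper's body presses on something with over 40 N, if the wrist force passes 120 N, or if a joint passes its speed limit or range.

## Working session

There is one attempt and no reset: what is moved stays moved. The work goes in short steps, each a Python script; the robot and the scene stay as the last script left them, time stands still between calls to the robot, and variables do not carry over. Pictures are saved under pics/ and viewed, and the job is handed in when it is done.

```bash
mkdir -p pics; ls; python3 - <<'E'
from cell import r, optics
import cv2,numpy as np
for n in ["scene","top","wrist"]:
    im=optics.get_image(n)
    cv2.imwrite(f"pics/{n}0.png",im["pixels"][:,:,::-1])
    np.save(f"{n}0.npy",im,allow_pickle=True)
    print(n,{k:(v if k not in("pixels","depth") else v.shape) for k,v in im.items()})
print(r.current_t(),r.finger_overhang,r.current_tool_pos(),r.current_ee_rot(),r.current_opening())
E
```

```text
pics
scene {'pixels': (384, 512, 3), 'depth': (384, 512), 'fx': 479.7854809737426, 'fy': 479.7854809737426, 'cx': 256.34589511914174, 'cy': 187.1961849054314, 'camera_from_world': array([[ 0.4972418 ,  0.86736817,  0.02056838, -0.25088967],
       [ 0.49895547, -0.26648433, -0.82463903, -0.23513293],
       [-0.7097845 ,  0.4203077 , -0.56528524,  1.68196204],
       [ 0.        ,  0.        ,  0.        ,  1.        ]])}
top {'pixels': (384, 512, 3), 'depth': (384, 512), 'fx': 434.82555223451607, 'fy': 434.82555223451607, 'cx': 259.6169940069652, 'cy': 186.30949280409658, 'camera_from_world': array([[-0.00518909, -0.99997795,  0.00414469, -0.0270561 ],
       [-0.98220097,  0.00431852, -0.18778341,  0.56365172],
       [ 0.18776137, -0.00504534, -0.98220172,  1.14356726],
       [ 0.        ,  0.        ,  0.        ,  1.        ]])}
wrist {'pixels': (384, 512, 3), 'depth': (384, 512), 'fx': 297.3186396354542, 'fy': 297.3186396354542, 'cx': 254.59263301500977, 'cy': 192.84421878513874, 'mount': array([[ 5.44044982e-05, -9.51026990e-01, -3.09107847e-01,
         7.96336387e-02],
       [ 9.99999999e-01,  5.02872178e-05,  2.12870581e-05,
         1.91919705e-03],
       [-4.70039314e-06, -3.09107848e-01,  9.51026991e-01,
        -1.20474259e-01],
       [ 0.00000000e+00,  0.00000000e+00,  0.00000000e+00,
         1.00000000e+00]])}
0.15 0.022 [0.17957618 0.5196112  0.25287264] [ 1.65641457e-01  9.86185933e-01 -4.48628638e-04 -1.09854586e-04] 0.9997455119999147
```

View pics/top0.png

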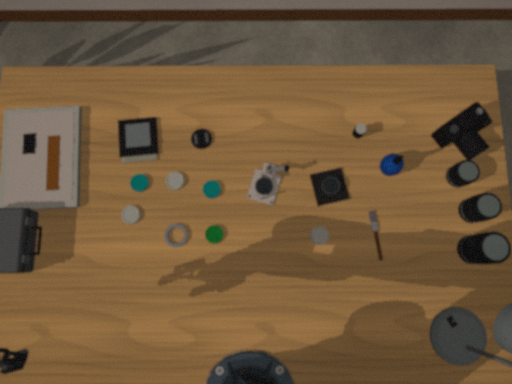

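View pics/scene0.png

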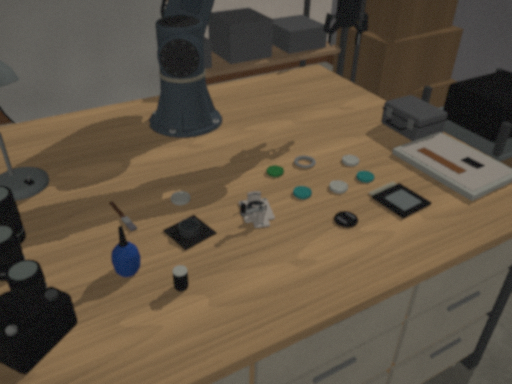

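View pics/wrist0.png

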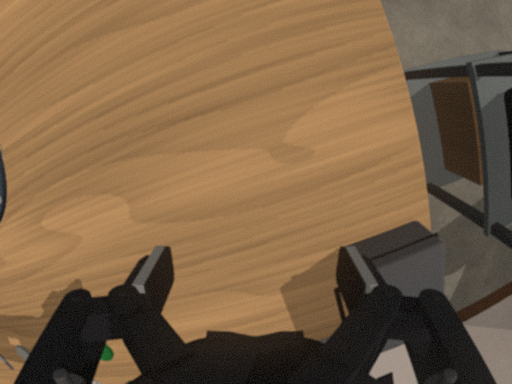

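```bash
cat > h.py <<'E'
import numpy as np,cv2
from cell import r,optics
from scipy.spatial.transform import Rotation as R
def ray_z(im,u,v,z):
    T=im["camera_from_world"];Rm=T[:3,:3];c=-Rm.T@T[:3,3]
    d=Rm.T@np.array([(u-im["cx"])/im["fx"],(v-im["cy"])/im["fy"],1.])
    return c+d*(z-c[2])/d[2]
def unproj(im,u,v):
    T=im["camera_from_world"];Z=im["depth"][int(round(v)),int(round(u))]
    p=np.array([(u-im["cx"])/im["fx"]*Z,(v-im["cy"])/im["fy"]*Z,Z])
    return T[:3,:3].T@(p-T[:3,3])
def proj(im,P):
    T=im["camera_from_world"];p=T[:3,:3]@np.asarray(P)+T[:3,3]
    return im["cx"]+im["fx"]*p[0]/p[2],im["cy"]+im["fy"]*p[1]/p[2]
def wpose():
    return np.array(r.current_tool_pos()),R.from_quat(r.current_ee_rot()).as_matrix()
def wray(im,pose,u,v):
    x,y=u-im["cx"],v-im["cy"];rr=np.hypot(x,y);th=rr/im["fx"]
    d=np.array([np.sin(th)*x/max(rr,1e-9),np.sin(th)*y/max(rr,1e-9),np.cos(th)])
    M=im["mount"];p,Rt=pose
    return p+Rt@M[:3,3],Rt@M[:3,:3]@d
def wz(im,pose,u,v,z):
    c,d=wray(im,pose,u,v);return c+d*(z-c[2])/d[2]
def wproj(im,pose,P):
    M=im["mount"];p,Rt=pose
    q=M[:3,:3].T@(Rt.T@(np.asarray(P)-p)-M[:3,3])
    th=np.arctan2(np.hypot(q[0],q[1]),q[2]);k=im["fx"]*th/max(np.hypot(q[0],q[1]),1e-9)
    return im["cx"]+k*q[0],im["cy"]+k*q[1]
def grab(name):
    pose=wpose();im=optics.get_image("wrist")
    cv2.imwrite(f"pics/{name}.png",im["pixels"][:,:,::-1]);np.save(f"{name}.npy",dict(im=im,pose=pose),allow_pickle=True)
    return im,pose
E
python3 - <<'E'
from h import *
im=np.load("top0.npy",allow_pickle=True).item()
for n,(u,v) in dict(d1=(176,180),d2=(132,214),d3=(320,235),well=(265,186),pad=(331,187),padcorner=(322,201),ring=(177,235),t1=(140,183),t2=(212,189),g=(214,234),knob=(286,169),can=(360,130)).items():
    print(n,unproj(im,u,v).round(3),ray_z(im,u,v,.01).round(3))
c=im["pixels"][110:260,110:350,::-1]
cv2.imwrite("pics/topc.png",cv2.resize(c,None,fx=3.3,fy=3.3,interpolation=cv2.INTER_CUBIC))
s=np.load("scene0.npy",allow_pickle=True).item()["pixels"][140:260,150:400,::-1]
cv2.imwrite("pics/scenec.png",cv2.resize(s,None,fx=3.2,fy=3.2,interpolation=cv2.INTER_CUBIC))
E
```

```text
d1 [0.592 0.21  0.007] [0.591 0.209 0.01 ]
d2 [0.494 0.33  0.008] [0.494 0.33  0.01 ]
d3 [ 0.433 -0.198  0.009] [ 0.432 -0.198  0.01 ]
well [ 0.572 -0.045  0.016] [ 0.573 -0.045  0.01 ]
pad [ 0.566 -0.231  0.024] [ 0.569 -0.234  0.01 ]
padcorner [ 0.529 -0.207  0.007] [ 0.529 -0.207  0.01 ]
ring [0.435 0.203 0.001] [0.434 0.201 0.01 ]
t1 [0.583 0.312 0.007] [0.583 0.312 0.01 ]
t2 [ 0.339 -0.024  1.229] [0.565 0.106 0.01 ]
g [0.437 0.098 0.009] [0.437 0.098 0.01 ]
knob [ 0.609 -0.102  0.067] [ 0.622 -0.106  0.01 ]
can [ 0.726 -0.316  0.048] [ 0.739 -0.325  0.01 ]
```

View pics/topc.png

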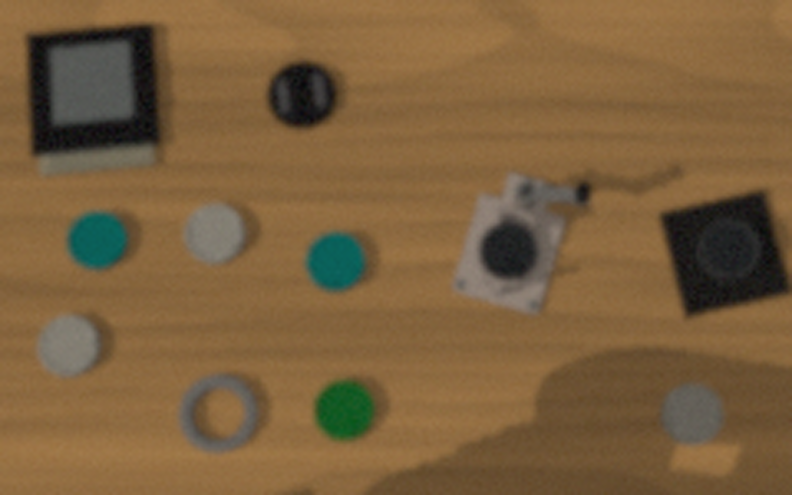

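View pics/scenec.png

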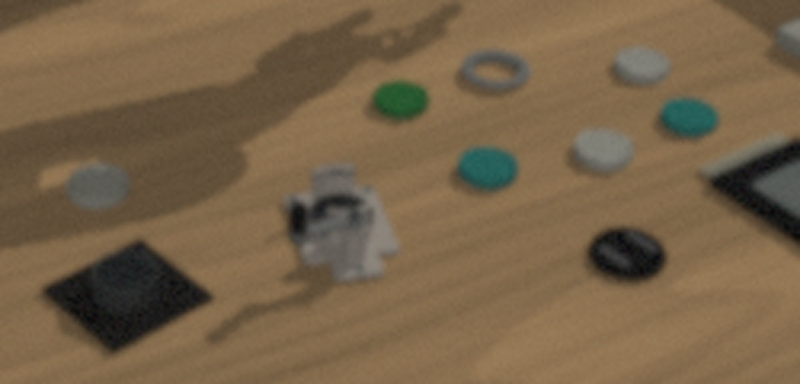

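```bash
cat >> h.py <<'E'
def quat(phi):
    x=np.array([np.cos(phi),np.sin(phi),0]);z=np.array([0,0,-1.]);y=np.cross(z,x)
    return R.from_matrix(np.column_stack([x,y,z])).as_quat()
E
python3 - <<'E'
from h import *
im=np.load("top0.npy",allow_pickle=True).item()
a=ray_z(im,265,186,.016);b=ray_z(im,269.7,167.6,.046);k=ray_z(im,286.5,169,.07)
print(a,b,k,np.degrees(np.arctan2(b[1]-a[1],b[0]-a[0])))
print(r.current_q())
for ph in (165,-15):
    print(ph,r.inverse_kinematics([.53,-.045,.17],quat(np.radians(ph))))
E
```

```text
[ 0.57150328 -0.04525007  0.016     ] [ 0.61802903 -0.05824147  0.046     ] [ 0.60823917 -0.10346748  0.07      ] -15.60133880162386
[ 1.15337114e+00  3.51140199e-01  1.65226197e+00 -1.10598373e-05
  1.13911420e+00 -8.46036815e-02]
165 [-1.72235554e-01  4.22151887e-01  1.77714542e+00 -4.44089210e-16
  9.42295346e-01 -1.48123249e+00]
-15 [-1.72235554e-01  4.22151887e-01  1.77714542e+00 -4.44089210e-16
  9.42295346e-01  1.66036016e+00]
```

```bash
python3 - <<'E'
from h import *
t=r.current_t()
q=quat(np.radians(164.4))
r.move_to([.56,-.04,.16],q); print(r.current_t()-t)
grab("wA")
r.move_linear([.545,-.11,.16],vel=.25); print(r.current_t()-t)
grab("wB")
E
```

```text
2.4250000000000003
2.9083
```

View pics/wA.png

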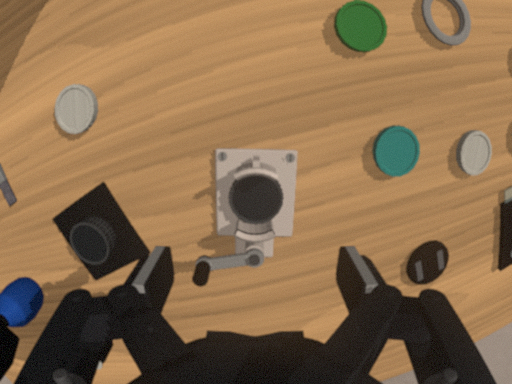

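View pics/wB.png

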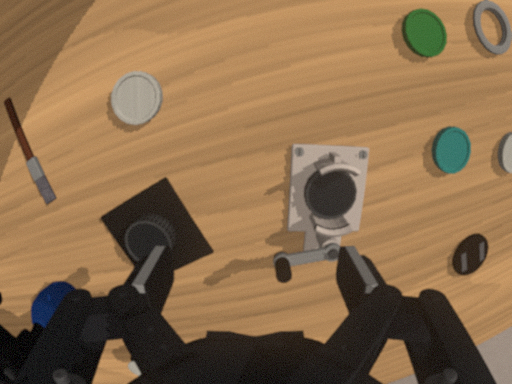

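```bash
python3 - <<'E'
from h import *
a=cv2.imread("pics/wA.png");b=cv2.imread("pics/wB.png")
ca=cv2.resize(a[140:300,180:310],None,fx=3.7,fy=3.7,interpolation=cv2.INTER_CUBIC)
cb=cv2.resize(b[135:295,265:385],None,fx=3.7,fy=3.7,interpolation=cv2.INTER_CUBIC)[:,:320*1]
cv2.imwrite("pics/wAc.png",ca)
cv2.imwrite("pics/wBc.png",cv2.resize(b[135:295,255:385],None,fx=3.7,fy=3.7,interpolation=cv2.INTER_CUBIC))
cv2.imwrite("pics/d3c.png",np.hstack([cv2.resize(b[60:140,95:175],None,fx=5,fy=5),cv2.resize(a[115:195,435:512],(385,400))]))
E
```

```text
(no output)
```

View pics/wAc.png

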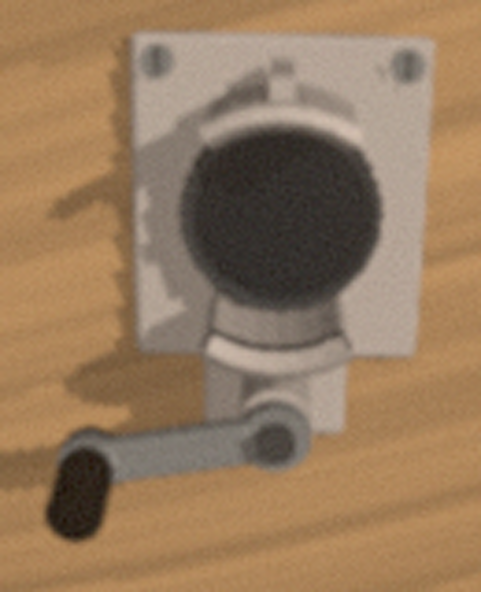

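View pics/wBc.png

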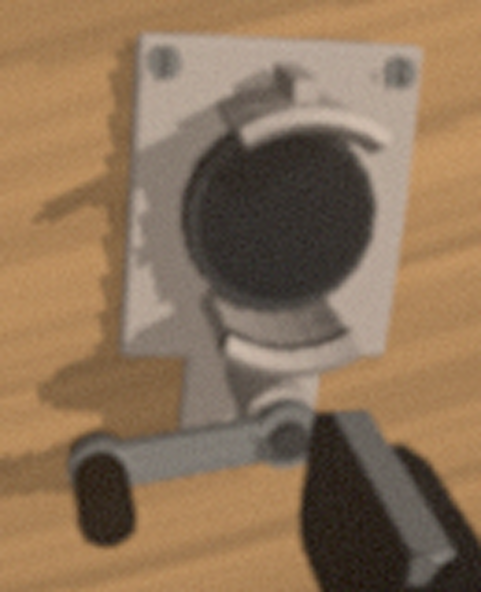

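View pics/d3c.png

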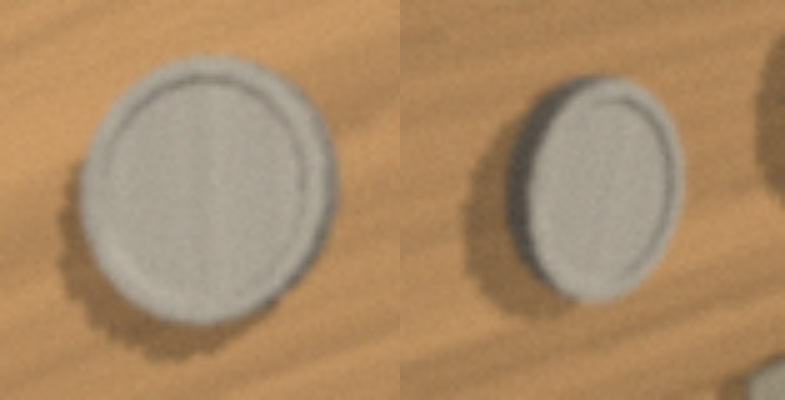

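```bash
cat >> h.py <<'E'
def tri(rays):
    A=np.zeros((3,3));b=np.zeros(3)
    for c,d in rays:
        P=np.eye(3)-np.outer(d,d);A+=P;b+=P@c
    X=np.linalg.solve(A,b)
    return X,max(np.linalg.norm((np.eye(3)-np.outer(d,d))@(X-c)) for c,d in rays)
def load(n): o=np.load(n+".npy",allow_pickle=True).item();return o["im"],o["pose"]
E
python3 - <<'E'
from h import *
A=load("wA");B=load("wB")
pts=dict(s1=((157,61),(164,62)),s2=((408,66),(399,72)),TL=((131,33),(141,33)),TR=((435,40),(422,47)),BL=((138,352),(122,352)),BR=((415,356),(384,354)),piv=((276,442),(289,438)),knob=((75,515),(107,522)),filt=((283,217),(285,213)))
res={}
for n,(p,q) in pts.items():
    rs=[wray(*A,p[0]/3.7-.36+180,p[1]/3.7-.36+140),wray(*B,q[0]/3.7-.36+255,q[1]/3.7-.36+135)]
    X,e=tri(rs);res[n]=X;print(n,X.round(4),"err",round(e,4), "A@z", wz(*A,p[0]/3.7-.36+180,p[1]/3.7-.36+140,{'piv':.048,'knob':.07,'filt':.016}.get(n,.006)).round(4),wz(*B,q[0]/3.7-.36+255,q[1]/3.7-.36+135,{'piv':.048,'knob':.07,'filt':.016}.get(n,.006)).round(4))
# disc d3, d1 : contour of bright top
def seg(im,box):
    x0,y0,x1,y1=box;c=im["pixels"][y0:y1,x0:x1];h=cv2.cvtColor(c,cv2.COLOR_RGB2HSV)
    m=((h[...,1]<60)&(h[...,2]>100)).astype(np.uint8)
    cs,_=cv2.findContours(m,cv2.RETR_EXTERNAL,cv2.CHAIN_APPROX_NONE);k=max(cs,key=cv2.contourArea)[:,0]
    return k+[x0,y0]
for W,n,box in((B,"d3",(95,60,175,140)),(A,"d3",(45,75,105,145)),(A,"d1",(450,120,500,185))):
    k=seg(W[0],box);P=np.array([wz(*W,u,v,.01)[:2] for u,v in k]);
    (cx,cy),rad=cv2.minEnclosingCircle((P*1000).astype(np.float32))
    M=np.c_[2*P,np.ones(len(P))];s=np.linalg.lstsq(M,(P**2).sum(1),rcond=None)[0]
    print(n,len(k),cx,cy,rad,"lsq",s[:2],np.sqrt(s[2]+s[0]**2+s[1]**2))
E
```

```text
s1 [ 0.5267 -0.0598  0.006 ] err 0.0001 A@z [ 0.5268 -0.0598  0.006 ] [ 0.5266 -0.0597  0.006 ]
s2 [0.5452 0.0015 0.0054] err 0.0001 A@z [0.5451 0.0015 0.006 ] [0.5449 0.0014 0.006 ]
TL [ 0.5177 -0.0638  0.0074] err 0.0001 A@z [ 0.518  -0.0641  0.006 ] [ 0.5178 -0.0636  0.006 ]
TR [0.5408 0.0101 0.003 ] err 0.0002 A@z [0.5403 0.0098 0.006 ] [0.5399 0.0091 0.006 ]
BL [ 0.6026 -0.0894  0.0063] err 0.0006 A@z [ 0.6034 -0.0896  0.006 ] [ 0.6021 -0.0893  0.006 ]
BR [ 0.6261 -0.0155  0.0042] err 0.0001 A@z [ 0.6253 -0.0155  0.006 ] [ 0.625 -0.016  0.006]
piv [ 0.6182 -0.0538  0.0462] err 0.0002 A@z [ 0.6174 -0.0535  0.048 ] [ 0.6169 -0.054   0.048 ]
knob [ 0.6144 -0.1019  0.0668] err 0.0002 A@z [ 0.6122 -0.1006  0.07  ] [ 0.6124 -0.1017  0.07  ]
filt [ 0.5718 -0.0391  0.0159] err 0.0007 A@z [ 0.5724 -0.0392  0.016 ] [ 0.571 -0.039  0.016]
d3 146 431.9669189453125 -193.5563201904297 26.650590896606445 lsq [ 0.43230253 -0.19348379] 0.025570057044292292
d3 132 433.1797180175781 -192.3494110107422 27.87968635559082 lsq [ 0.43249951 -0.1923417 ] 0.026137631842337996
d1 109 588.9974365234375 213.9599609375 26.89361572265625 lsq [0.58976602 0.21416423] 0.02519888767650418
```

```bash
python3 - <<'E'
from h import *
top=np.load("top0.npy",allow_pickle=True).item();sc=np.load("scene0.npy",allow_pickle=True).item()
W={"d3":(.4324,-.1932),"d1":(.5895,.2141)}
for nm,im,V in(("top",top,110),("scene",sc,110)):
    h=cv2.cvtColor(im["pixels"],cv2.COLOR_RGB2HSV)
    for n,(x,y) in W.items():
        u,v=proj(im,(x,y,.01));u0,v0=int(u)-22,int(v)-22
        c=h[v0:v0+44,u0:u0+44]
        m=((c[...,1]<70)).astype(np.uint8)
        cs,_=cv2.findContours(m,cv2.RETR_EXTERNAL,cv2.CHAIN_APPROX_NONE);k=max(cs,key=cv2.contourArea)[:,0]+[u0,v0]
        P=np.array([ray_z(im,a,b,.0085)[:2] for a,b in k]);M=np.c_[2*P,np.ones(len(P))];s=np.linalg.lstsq(M,(P**2).sum(1),rcond=None)[0]
        print(nm,n,(u,v),len(k),s[:2].round(4),np.sqrt(s[2]+s[0]**2+s[1]**2).round(4))
    # dark filter in the well
    for n,P in(("piv",(.6178,-.0537,.047)),("knob",(.6125,-.101,.07)),("filt",(.5718,-.0391,.016)),("s1",(.5267,-.0598,.006)),("s2",(.545,.0015,.006))): print(nm,n,np.round(proj(im,P),1))
c=cv2.resize(top["pixels"][150:220,235:305,::-1],None,fx=8,fy=8,interpolation=cv2.INTER_CUBIC);cv2.imwrite("pics/topb.png",c)
c=cv2.resize(sc["pixels"][180:240,225:290,::-1],None,fx=9,fy=9,interpolation=cv2.INTER_CUBIC);cv2.imwrite("pics/scb.png",c)
E
```

```text
top d3 (np.float64(318.2432510755517), np.float64(235.0293197833868)) 49 [ 0.4323 -0.1963] 0.0238
top d1 (np.float64(174.22603657674165), np.float64(180.60589869340916)) 50 [0.5906 0.2128] 0.0246
top piv [268.1 167.6]
top knob [285.6 167.5]
top filt [262.8 185.9]
top s1 [270.2 202.1]
top s2 [248.6 195.9]
scene d3 (np.float64(180.64505492227528), np.float64(196.08048353107688)) 48 [ 0.4371 -0.1963] 0.0291
scene d1 (np.float64(337.5549397859082), np.float64(184.95389093650496)) 47 [0.5936 0.2125] 0.0301
scene piv [260.6 206.7]
scene knob [243.  203.5]
scene filt [256.3 205.4]
scene s1 [241.1 201.7]
scene s2 [264.3 198.9]
```

View pics/topb.png

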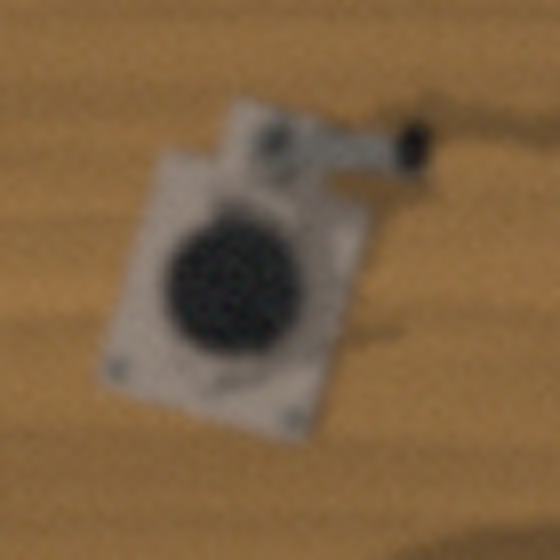

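View pics/scb.png

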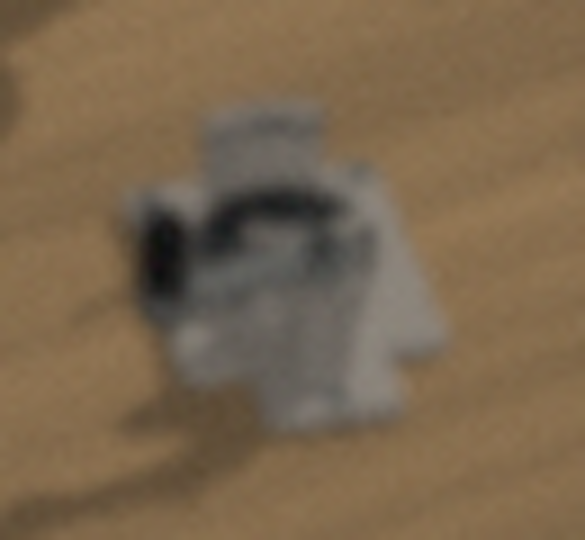

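```bash
cat >> h.py <<'E'
def discfit(W,x,y,z=.01,half=45,smax=60,vmin=100):
    im,pose=W
    for it in range(2):
        u,v=wproj(im,pose,(x,y,z));x0,y0=max(int(u)-half,0),max(int(v)-half,0)
        c=im["pixels"][y0:y0+2*half,x0:x0+2*half];h=cv2.cvtColor(c,cv2.COLOR_RGB2HSV)
        m=((h[...,1]<smax)&(h[...,2]>vmin)).astype(np.uint8)
        cs,_=cv2.findContours(m,cv2.RETR_EXTERNAL,cv2.CHAIN_APPROX_NONE);k=max(cs,key=cv2.contourArea)[:,0]+[x0,y0]
        P=np.array([wz(im,pose,a,b,z)[:2] for a,b in k]);M=np.c_[2*P,np.ones(len(P))];s=np.linalg.lstsq(M,(P**2).sum(1),rcond=None)[0]
        e=np.abs(np.hypot(*(P-s[:2]).T)-np.sqrt(s[2]+s[0]**2+s[1]**2)).max()
        x,y=s[:2]
    return s[:2],np.sqrt(s[2]+s[0]**2+s[1]**2),e
E
python3 - <<'E'
from h import *
t=r.current_t()
W={}
for n,ph in(("C",163.25),("D",73.25)):
    d=R.from_euler("z",ph-163.25,degrees=True).apply([-.0114,0,0])
    r.move_to([.4324+d[0],-.1932+d[1],.16],quat(np.radians(ph)));print(r.current_t()-t)
    W[n]=grab("w"+n);print(n,discfit(W[n],.4324,-.1932))
E
```

```text
0.6500000000000004
C (array([ 0.43077884, -0.19442381]), np.float64(0.025314122985877777), np.float64(0.0009501986427328801))
2.125
D (array([ 0.4321008 , -0.19362703]), np.float64(0.025375248290755794), np.float64(0.0009956648422443995))
```

View pics/wC.png

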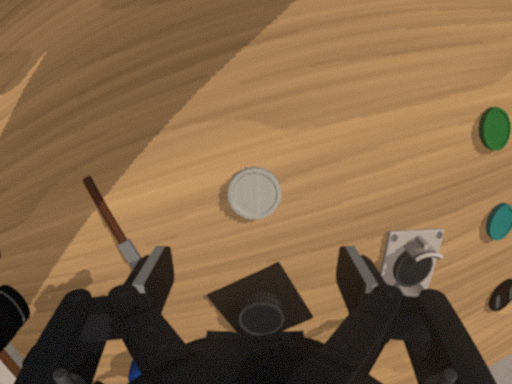

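View pics/wD.png

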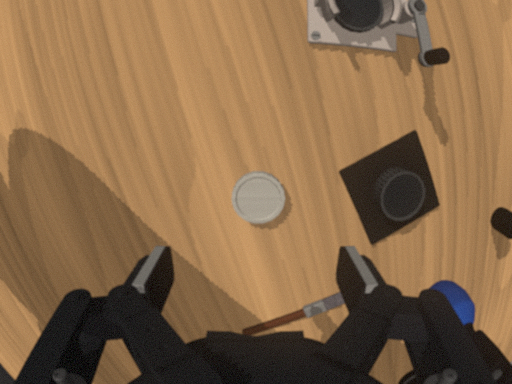

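```bash
python3 - <<'E'
from h import *
im,pose=load("wC")
pose=(np.zeros(3),np.eye(3))
for u,v,y in((163,247,-.0425),(347,247,.0425),(151,249,-.0425),(362,250,.0425),(172,253,-.0425),(341,253,.0425)):
    c,d=wray(im,pose,u,v)
    for yy in(y,):
        print(u,v,(c+d*(yy-c[1])/d[1]).round(4))
c=cv2.resize(im["pixels"][235:330,100:410,::-1],None,fx=2.5,fy=2.5,interpolation=cv2.INTER_CUBIC);cv2.imwrite("pics/fing.png",c)
print(r.finger_overhang)
E
```

```text
163 247 [ 0.0119 -0.0425  0.0027]
347 247 [ 0.0184  0.0425 -0.0091]
151 249 [ 0.0193 -0.0425 -0.013 ]
362 250 [ 0.0263  0.0425 -0.0264]
172 253 [ 0.0013 -0.0425  0.0156]
341 253 [ 0.0114  0.0425 -0.0021]
0.022
```

View pics/fing.png

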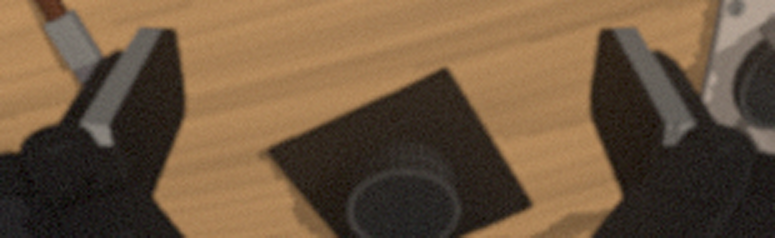

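```bash
python3 - <<'E'
from h import *
im,_=load("wC")
for h,ts in((.0425,(.002,.006,.009,.013,.018,.022)),):
  for t in ts: print(t,np.round(wproj(im,(np.zeros(3),np.eye(3)),(.011,-h,t)),1),np.round(wproj(im,(np.zeros(3),np.eye(3)),(.011,h,t)),1))
t0=r.current_t()
r.set_gripper(.74,40);print(r.current_opening(),r.current_t()-t0)
r.move_linear([.4318,-.1947,.05],vel=.2);print(r.current_t()-t0)
im,pose=grab("wE")
for t in (.008,.012,.016,.020): print(t,np.round(wproj(im,(np.zeros(3),np.eye(3)),(.011,-.0315,t)),1),np.round(wproj(im,(np.zeros(3),np.eye(3)),(.011,.0315,t)),1))
cv2.imwrite("pics/wEc.png",cv2.resize(im["pixels"][200:330,120:400,::-1],None,fx=2.8,fy=2.8,interpolation=cv2.INTER_CUBIC))
E
```

```text
0.002 [162.9 249.3] [338.8 249.6]
0.006 [165.  245.5] [336.7 245.7]
0.009 [166.6 242.7] [335.3 242.9]
0.013 [168.6 239.2] [333.4 239.4]
0.018 [171.  234.9] [331.2 235.1]
0.022 [172.9 231.7] [329.5 231.9]
0.7398657320968456 0.3584000000000005
1.0584000000000007
0.008 [191.8 247.2] [318.6 247.2]
0.012 [193.3 243.5] [317.1 243.5]
0.016 [194.7 240. ] [315.7 239.9]
0.02 [196.1 236.6] [314.3 236.5]
```

View pics/wEc.png

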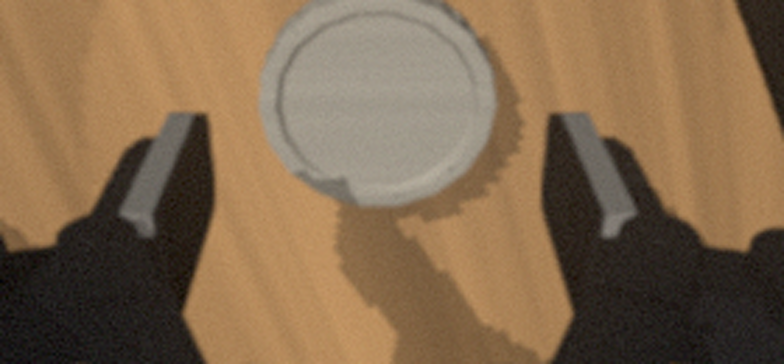

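```bash
python3 - <<'E'
from h import *
W=load("wE");print(discfit(W,.4318,-.1947,half=60))
t0=r.current_t()
r.move_linear([.4318,-.1947,.030],vel=.15);print(r.current_contact_force())
r.move_linear([.4318,-.1947,.0215],vel=.05);print(r.current_contact_force(),r.current_tool_pos())
r.set_gripper(0,45);print(r.current_opening(),r.current_opening()*85,r.current_contact_force(),r.current_t()-t0)
r.move_linear([.4318,-.1947,.075],vel=.15);print(r.current_contact_force(),r.current_opening()*85)
grab("wF");print(r.current_t())
im=load("wF")[0]
cv2.imwrite("pics/wFc.png",cv2.resize(im["pixels"][150:330,120:400,::-1],None,fx=2.8,fy=2.8,interpolation=cv2.INTER_CUBIC))
E
```

```text
(array([ 0.43222965, -0.1932353 ]), np.float64(0.0258160973892449), np.float64(0.001324688972540091))
[-0.45639262 -0.16152979 -0.13805296]
[0.2557093  0.98872456 0.49281524] [ 0.43176956 -0.1946564   0.02151784]
0.5806476492662882 49.3550501876345 [-2.26662947  0.18257407  8.05732958] 0.8833000000000002
[-0.56607355 -0.55129501 -0.72872191] 49.01188428947922
7.8333
```

View pics/wFc.png

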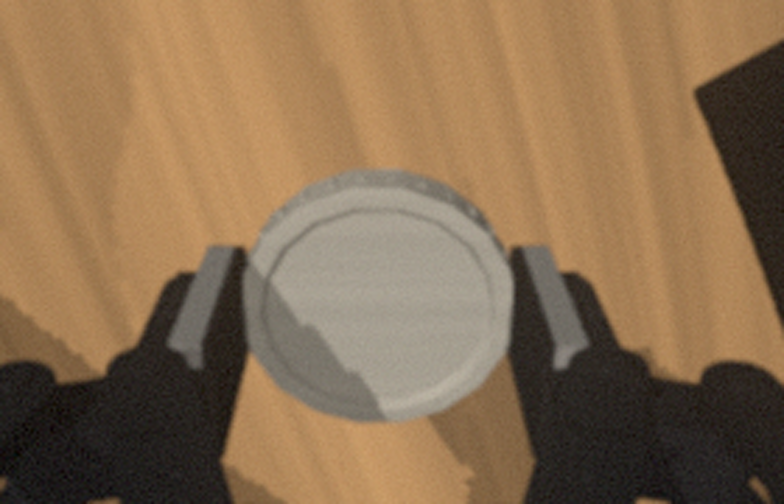

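```bash
python3 - <<'E'
from h import *
W=load("wF");p,Rt=W[1]
im=W[0]
h=cv2.cvtColor(im["pixels"],cv2.COLOR_RGB2HSV);m=((h[...,1]<45)&(h[...,2]>75)).astype(np.uint8)
cv2.imwrite("pics/m.png",cv2.resize(m[200:310,180:330]*255,None,fx=4,fy=4))
# project model circles of the top rim at tool offset dx, overlay
o=cv2.resize(im["pixels"][200:310,180:330,::-1],None,fx=5,fy=5,interpolation=cv2.INTER_CUBIC).copy()
for dx,col in((0,(0,0,255)),(.0012,(0,255,0)),(.0025,(255,0,0))):
    for rad in(.026,):
        pts=[wproj(im,(np.zeros(3),np.eye(3)),(dx+rad*np.cos(a),rad*np.sin(a),.0115)) for a in np.linspace(0,2*np.pi,120)]
        q=((np.array(pts)-[180,200]+.5)*5-.5).astype(np.int32);cv2.polylines(o,[q],True,col,1)
cv2.imwrite("pics/ov.png",o)
E
```

```text
(no output)
```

View pics/ov.png

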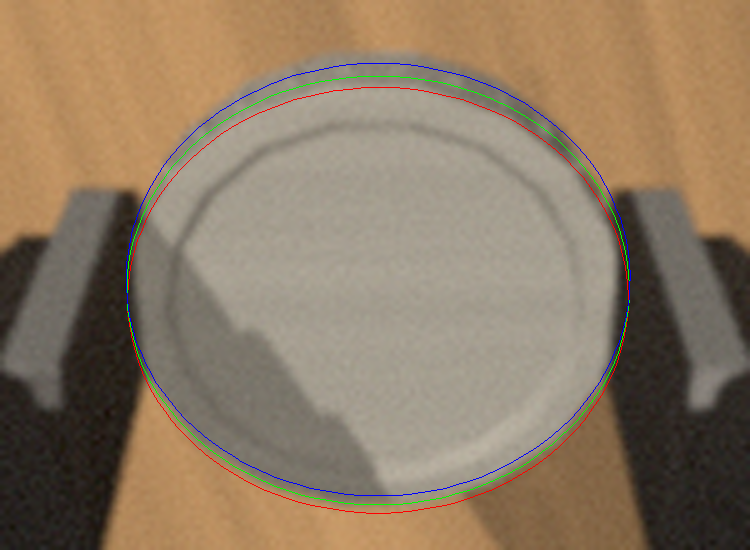

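```bash
python3 - <<'E'
from h import *
t0=r.current_t()
q=quat(np.radians(163.25))
r.move_linear([.4318,-.1947,.12],vel=.25)
r.move_to([.5722,-.0400,.12],q);print(r.current_t()-t0)
r.move_linear([.5722,-.0400,.078],vel=.15);print(r.current_t()-t0,r.current_opening()*85)
im,pose=grab("wG")
o=cv2.resize(im["pixels"][190:330,150:360,::-1],None,fx=3.7,fy=3.7,interpolation=cv2.INTER_CUBIC)
cv2.imwrite("pics/wGc.png",o);print(r.current_t())
E
```

```text
1.4417
1.8749999999999991 49.193322340820856
9.7583
```

View pics/wGc.png

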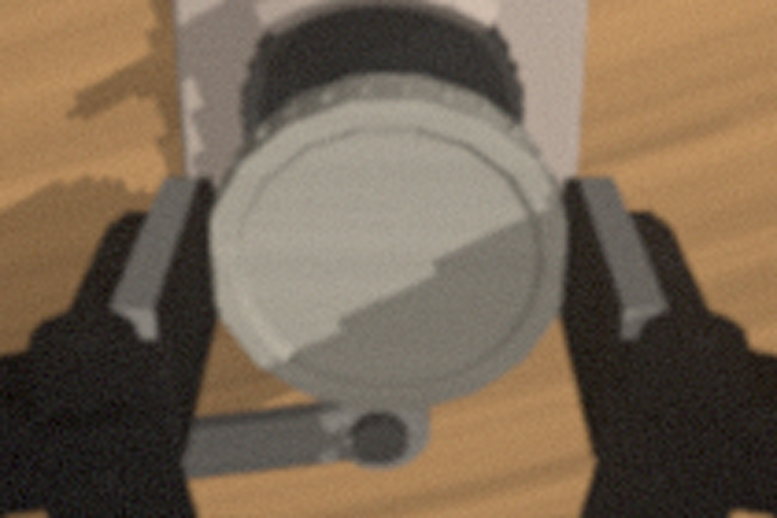

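```bash
python3 - <<'E'
from h import *
W=load("wG");p,Rt=W[1]
for z in(.046,.048):
    X=wz(*W,252.3,307.7,z);print(X,"tool",Rt.T@(X-p))
E
```

```text
[ 0.61901902 -0.05419081  0.046     ] tool [-0.04901218  0.00044131  0.03199571]
[ 0.61741286 -0.05368458  0.048     ] tool [-0.04732674  0.0004609   0.02999699]
```

```bash
python3 - <<'E'
from h import *
t0=r.current_t()
x,y=.5722,-.0400
for z,v in((.060,.1),(.050,.05),(.043,.05),(.0395,.03)):
    r.move_linear([x,y,z],vel=v);print(z,np.round(r.current_contact_force(),2),r.current_tool_pos()[2].round(4))
for z in(.0385,.0380,.0375,.0370,.0365):
    r.move_linear([x,y,z],vel=.03);f=r.current_contact_force();print(z,np.round(f,2))
    if f[2]>2.5: break
im,pose=grab("wH")
o=cv2.resize(im["pixels"][190:330,150:360,::-1],None,fx=3.7,fy=3.7,interpolation=cv2.INTER_CUBIC)
cv2.imwrite("pics/wHc.png",o);print(r.current_t()-t0,r.current_t())
E
```

```text
0.06 [-0.06  0.77 -0.42] 0.06
0.05 [-3.02 -0.37  4.88] 0.0508
0.043 [-3.22  0.52  1.62] 0.0432
0.0395 [-11.59  -1.25  22.04] 0.0412
0.0385 [-11.3   -1.22  27.44]
1.5417000000000005 11.3
```

View pics/wHc.png

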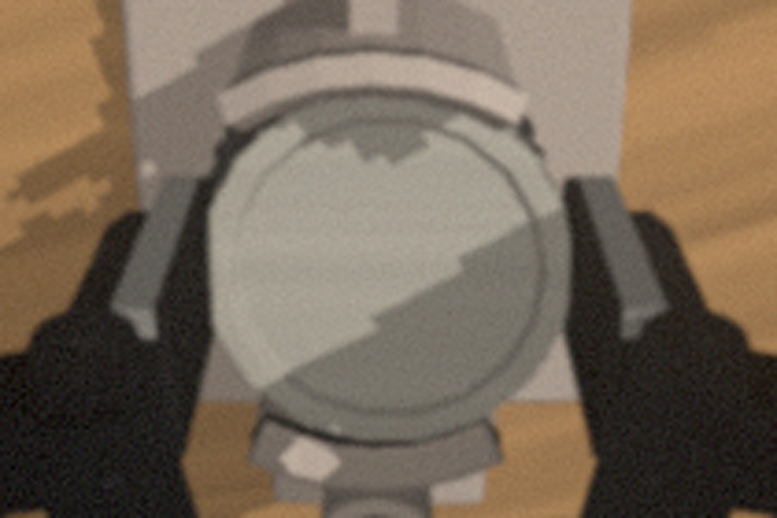

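```bash
python3 - <<'E'
from h import *
t0=r.current_t()
print(r.current_tool_pos())
x,y=.5722,-.0400
ex=np.array([.9576,-.2882])
bx=lambda f:np.round([f[0]*ex[0]+f[1]*ex[1],-f[0]*ex[1]+f[1]*ex[0],f[2]],2)
r.move_linear([x,y,.044],vel=.05);print(bx(r.current_contact_force()))
for d in(.0008,.0016,.0024):
    X=np.array([x,y])-d*ex
    r.move_linear([*X,.044],vel=.03);print(d,bx(r.current_contact_force()),r.current_tool_pos().round(4))
E
```

```text
[ 0.57234033 -0.0402698   0.04064215]
[-2.68 -1.92  2.09]
0.0008 [-0.03  1.23 -0.94] [ 0.5716 -0.0397  0.0438]
0.0016 [ 0.31  0.8  -1.17] [ 0.5708 -0.0395  0.0439]
0.0024 [ 0.15  0.76 -0.8 ] [ 0.5699 -0.0393  0.044 ]
```

```bash
python3 - <<'E'
from h import *
t0=r.current_t()
x,y=.5722,-.0400
ex=np.array([.9576,-.2882])
bx=lambda f:np.round([f[0]*ex[0]+f[1]*ex[1],-f[0]*ex[1]+f[1]*ex[0],f[2]],2)
for d in(.0032,.004,.0048):
    X=np.array([x,y])-d*ex
    r.move_linear([*X,.044],vel=.03);f=bx(r.current_contact_force());print(d,f,r.current_tool_pos().round(4))
    if f[0]>2: break
d=.002
X=np.array([x,y])-d*ex
r.move_linear([*X,.044],vel=.03)
im,pose=grab("wI")
o=cv2.resize(im["pixels"][190:330,150:360,::-1],None,fx=3.7,fy=3.7,interpolation=cv2.INTER_CUBIC)
cv2.imwrite("pics/wIc.png",o);print(r.current_t()-t0,r.current_t())
E
```

```text
0.0032 [ 2.07  0.14 -1.4 ] [ 0.5695 -0.0391  0.0441]
0.5500000000000007 12.8583
```

View pics/wIc.png

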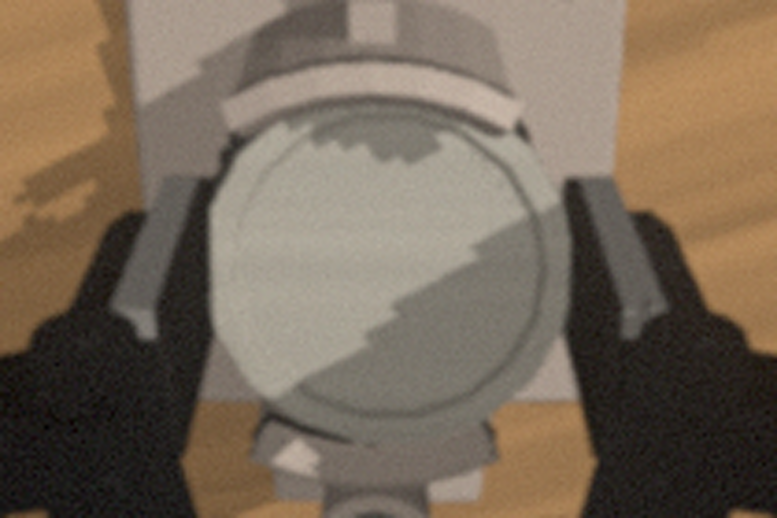

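```bash
python3 - <<'E'
from h import *
t0=r.current_t()
x,y=.5722,-.0400
ex=np.array([.9576,-.2882])
bx=lambda f:np.round([f[0]*ex[0]+f[1]*ex[1],-f[0]*ex[1]+f[1]*ex[0],f[2]],2)
X=np.array([x,y])-.0018*ex
r.set_gripper(0,20);print(r.current_opening()*85)
for z in(.043,.042,.041,.040,.039,.038,.0375):
    r.move_linear([*X,z],vel=.03);f=bx(r.current_contact_force());print(z,f,r.current_tool_pos().round(4))
    if f[2]>18 or abs(f[0])>10: break
im,pose=grab("wJ")
o=cv2.resize(im["pixels"][190:330,150:360,::-1],None,fx=3.7,fy=3.7,interpolation=cv2.INTER_CUBIC)
cv2.imwrite("pics/wJc.png",o);print(r.current_t()-t0,r.current_t())
E
```

```text
49.5871592606249
0.043 [ 0.37 -0.44  0.2 ] [ 0.5705 -0.0395  0.043 ]
0.042 [ 0.05 -0.2   3.95] [ 0.5708 -0.0396  0.0423]
0.041 [ 0.71 -0.45  7.95] [ 0.571  -0.0396  0.0416]
0.04 [-0.35 -0.51 12.15] [ 0.5713 -0.0396  0.0409]
0.039 [ 0.85 -0.96 12.86] [ 0.5716 -0.0398  0.0402]
0.038 [ 1.01 -0.67 13.62] [ 0.5718 -0.0398  0.0393]
0.0375 [ 0.46 -1.19 15.67] [ 0.5719 -0.0399  0.0391]
2.0167 14.875
```

View pics/wJc.png

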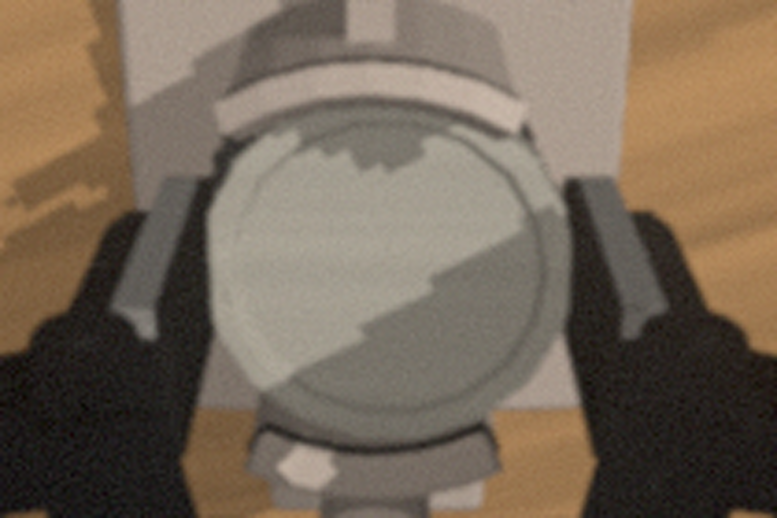

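```bash
cat >> h.py <<'E'
from scipy.optimize import least_squares
def rimfit(im,pts,rad=.026,tiltx=False):
    """pts full pixels; pose of rim circle in tool frame: dx,dy,z,tilt(about y; + = +x side of tool goes deeper/lower)"""
    I=(np.zeros(3),np.eye(3))
    def model(p,n=180):
        a=np.linspace(0,2*np.pi,n,endpoint=False)
        P=np.c_[p[0]+rad*np.cos(a)*np.cos(p[3]),p[1]+rad*np.sin(a),p[2]+rad*np.cos(a)*np.sin(p[3])]
        return np.array([wproj(im,I,x) for x in P])
    def f(p):
        m=model(p);mm=np.vstack([m,m[:1]]);out=[]
        a=mm[:-1];b=mm[1:];d=b-a
        for q in pts:
            t=np.clip(((q-a)*d).sum(1)/(d*d).sum(1),0,1);e=q-(a+t[:,None]*d);k=np.argmin((e**2).sum(1))
            out.append(np.hypot(*e[k])*np.sign(e[k]@(a[k]-m.mean(0))))
        return np.array(out)
    s=least_squares(f,[.001,0,.0115,0.])
    return s.x,np.abs(s.fun).max()
E
python3 - <<'E'
from h import *
L={"wG":[(211,230),(566,250),(385,403),(375,100),(270,362),(500,355)],
"wI":[(209,235),(570,250),(385,443),(375,105),(270,395),(490,412)],
"wJ":[(208,230),(570,240),(390,447),(375,103),(265,388),(490,410),(235,160),(540,150)]}
for n,p in L.items():
    im=load(n)[0];q=np.array(p)/3.7-.36+[150,190]
    x,e=rimfit(im,q);print(n,x[:3].round(4),"tilt deg",np.degrees(x[3]).round(1),e)
    x,e=rimfit(im,(np.array(p)/3.7-.36+[150,190]),rad=.0254);print(n,x[:3].round(4),"tilt deg",np.degrees(x[3]).round(1),e)
E
```

```text
wG [-0.004   0.0016  0.0185] tilt deg -1.0 1.7891729551276365
wG [-0.002   0.0016  0.0153] tilt deg -1.0 1.7891725344060851
wI [-0.0038  0.0021  0.0124] tilt deg 10.0 0.9595909649464737
wI [-0.0019  0.002   0.0094] tilt deg 10.0 0.9595909645746812
wJ [-0.0012  0.0022  0.0095] tilt deg 10.1 2.320342254788375
wJ [0.0007 0.0022 0.0065] tilt deg 10.1 2.320290490903536
```

```bash
cat >> h.py <<'E'
ex=np.array([.9576,-.2882])
bx=lambda f:np.round([f[0]*ex[0]+f[1]*ex[1],-f[0]*ex[1]+f[1]*ex[0],f[2]],2)
R0=R.from_quat(quat(np.radians(163.25))).as_matrix()
def tilted(deg): return R0@R.from_euler("y",deg,degrees=True).as_matrix()
def tcp_for(C,Rm,k=.0145): return np.asarray(C)-Rm[:,2]*k
def crop(n,im):
    cv2.imwrite(f"pics/{n}c.png",cv2.resize(im["pixels"][190:330,150:360,::-1],None,fx=3.7,fy=3.7,interpolation=cv2.INTER_CUBIC))
E
python3 - <<'E'
from h import *
t0=r.current_t()
X=np.array([.5722,-.0400])-.0018*ex
z0=.0435
r.move_linear([*X,z0],vel=.05);print(bx(r.current_contact_force()))
Rm=tilted(10.5);P=tcp_for([*X,z0-.0145],Rm)
r.move_linear(P,R.from_matrix(Rm).as_quat(),vel=.03);print(bx(r.current_contact_force()),r.current_t()-t0)
im,p=grab("wK");crop("wK",im);print(r.current_t(),r.current_tool_pos())
E
```

```text
[ 0.41  0.31 -0.99]
[ 0.66  0.11 -1.11] 0.6166999999999998
15.5417 [ 0.57235043 -0.04012854  0.04236524]
```

View pics/wKc.png

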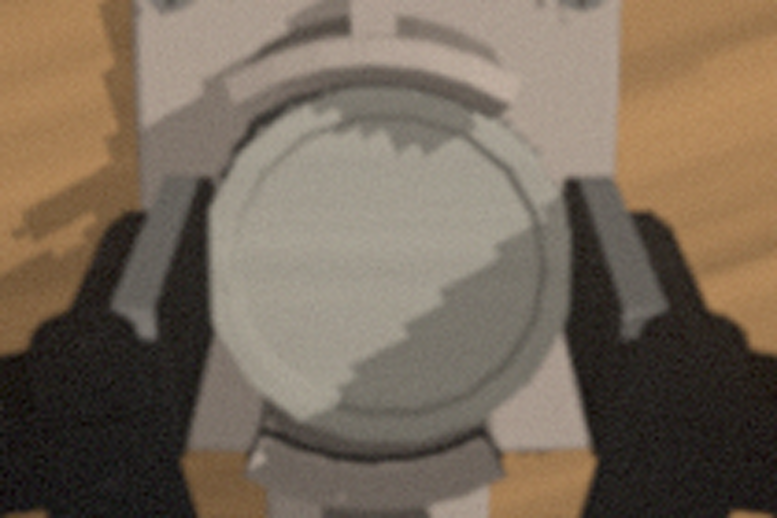

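```bash
python3 - <<'E'
from h import *
t0=r.current_t()
P=np.array(tcp_for([*(np.array([.5722,-.0400])-.0018*ex),.029],tilted(10.5)))
for dz in(.002,.003,.004,.005,.006,.007,.008,.009,.010):
    r.move_linear(P-[0,0,dz],vel=.04);f=bx(r.current_contact_force());print(dz,f,r.current_tool_pos().round(4))
    if f[2]>8 or abs(f[0])>6: break
im,p=grab("wL");crop("wL",im);print(r.current_t())
s=optics.get_image("scene");np.save("sL.npy",s,allow_pickle=True)
cv2.imwrite("pics/sL.png",cv2.resize(s["pixels"][150:240,200:310,::-1],None,fx=7,fy=6.6,interpolation=cv2.INTER_CUBIC))
E
```

```text
0.002 [ 0.84  0.22 -0.62] [ 0.5726 -0.0401  0.0412]
0.003 [-0.49 -0.82  0.45] [ 0.5729 -0.0402  0.0403]
0.004 [-0.04 -0.3  -0.67] [ 0.573  -0.0402  0.0392]
0.005 [-0.28 -0.46 -0.58] [ 0.573  -0.0402  0.0382]
0.006 [-0.16  0.67  0.15] [ 0.5732 -0.0403  0.0374]
0.007 [ 0.64 -0.02  5.29] [ 0.5733 -0.0403  0.0367]
0.008 [-0.81 -0.02 10.2 ] [ 0.5735 -0.0404  0.0362]
17.3417
```

View pics/wLc.png

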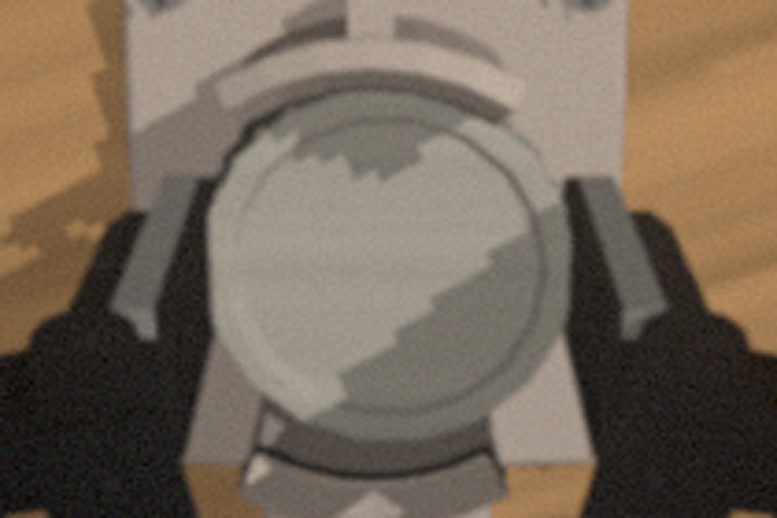

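View pics/sL.png

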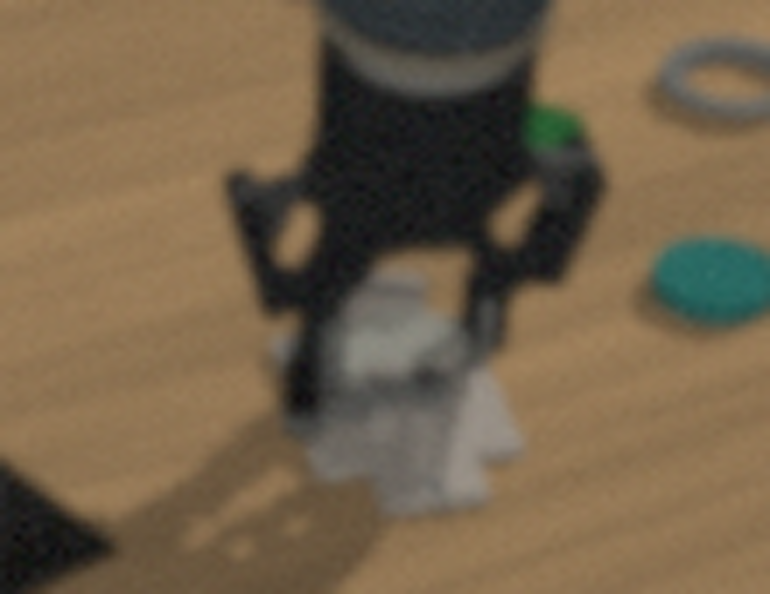

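```bash
python3 - <<'E'
from h import *
t0=r.current_t()
P=np.array(tcp_for([*(np.array([.5722,-.0400])-.0018*ex),.029],tilted(10.5)))
for dz in(.0095,.011):
    r.move_linear(P-[0,0,dz],vel=.04);f=bx(r.current_contact_force());print(dz,f,r.current_tool_pos().round(4))
    if f[2]>15: break
a=r.current_tool_pos()
r.move_linear(P-[0,0,dz-.0015],vel=.04);print(bx(r.current_contact_force()),r.current_tool_pos().round(4))
r.set_gripper(.68);print(r.current_t()-t0,r.current_opening())
# level tool and go up
z=.060
r.move_linear([*(np.array([.5722,-.0400])-.0018*ex),.085],quat(np.radians(163.25)),vel=.12)
im,p=grab("wM");crop("wM",im);print(r.current_t())
E
```

```text
0.0095 [-3.62 -1.38 20.91] [ 0.5736 -0.0404  0.0357]
[-0.75 -0.94 11.22] [ 0.5734 -0.0403  0.0362]
0.75 0.6820138481349308
18.7583
```

View pics/wMc.png

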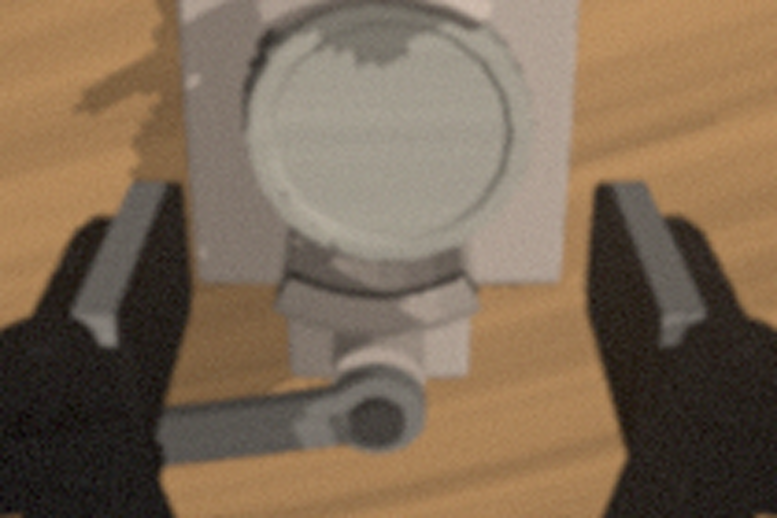

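```bash
python3 - <<'E'
from h import *
t0=r.current_t()
q=quat(np.radians(163.25))
r.move_linear([.56,-.04,.16],vel=.25)
grab("wN")
r.move_to([.5896-.0114,.2138,.16],q);print(r.current_t()-t0)
W=grab("wO");print(discfit(W,.5896,.2138),r.current_t())
im=load("wN")[0]
cv2.imwrite("pics/wNc.png",cv2.resize(im["pixels"][140:300,180:330,::-1],None,fx=3.7,fy=3.7,interpolation=cv2.INTER_CUBIC))
E
```

```text
1.5
(array([0.58960937, 0.21570969]), np.float64(0.02539830054466588), np.float64(0.00122996511084272)) 20.3083
```

View pics/wNc.png

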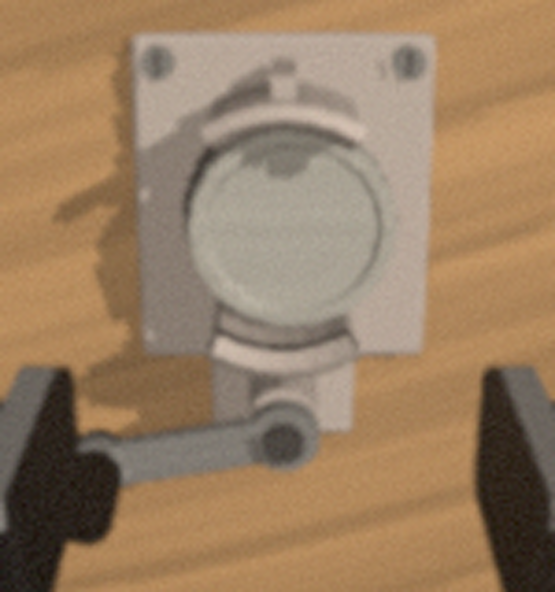

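View pics/wO.png

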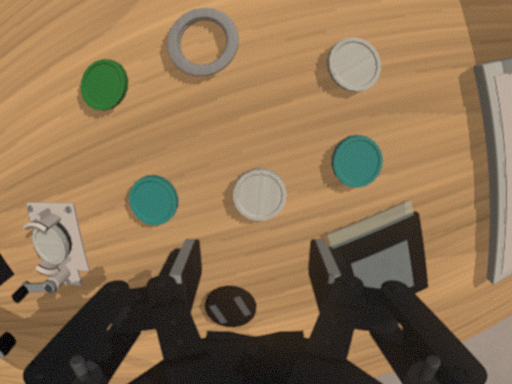

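```bash
python3 - <<'E'
from h import *
W=load("wN");im,(p,Rt)=W
M=im["mount"]
def world(u,v,Z):
    x,y=u-im["cx"],v-im["cy"];rr=np.hypot(x,y);th=rr/im["fx"]
    d=np.array([np.sin(th)*x/rr,np.sin(th)*y/rr,np.cos(th)])
    c=d*Z/d[2]
    return p+Rt@(M[:3,:3]@c+M[:3,3])
def patch(cx,cy,rx,ry):
    P=[]
    for v in range(int(cy-ry),int(cy+ry)+1):
        for u in range(int(cx-rx),int(cx+rx)+1):
            if ((u-cx)/rx)**2+((v-cy)/ry)**2<1 and im["depth"][v,u]>0: P.append(world(u,v,im["depth"][v,u]))
    return np.array(P)
P=patch(180+290/3.7,140+228/3.7,20,19)
A=np.c_[P[:,:2]-P[:,:2].mean(0),np.ones(len(P))];s=np.linalg.lstsq(A,P[:,2],rcond=None)[0]
g=s[:2];print(len(P),P.mean(0).round(4),"slope deg bx,by",np.degrees([g@ex,g@[-ex[1],ex[0]]]).round(2),np.std(P[:,2]-A@s).round(4))
# ref: table
P=patch(180+60/3.7,140+60/3.7,8,8);print("table",P.mean(0).round(4))
P=patch(180+410/3.7,140+280/3.7,3,8);print("plate",P.mean(0).round(4))
# outline centre
for l,rg,t,b in((188,393,130,325),):
    pts=[wz(im,(p,Rt),180+u/3.7-.36,140+v/3.7-.36,.026)[:2] for u,v in((l,230),(rg,225),(290,b),(222,300),(365,290))]
    pts=np.array(pts);C=np.array([.5714,-.0397]);Q=np.array([[(q-C)@ex,(q-C)@[-ex[1],ex[0]]] for q in pts]);print((Q*1000).round(1))
    Mx=np.c_[2*Q,np.ones(len(Q))];s=np.linalg.lstsq(Mx,(Q**2).sum(1),rcond=None)[0];print("centre bx,by mm",s[:2]*1000,np.sqrt(s[2]+s[:2]@s[:2]))
E
```

```text
1197 [ 0.5734 -0.0384  0.0243] slope deg bx,by [0.05 0.22] 0.0007
table [ 5.198e-01 -8.500e-02 -1.000e-04]
plate [ 0.6036 -0.0133  0.0058]
[[  1.  -23.7]
 [ -0.3  26.8]
 [ 26.7   1.5]
 [ 19.8 -15.6]
 [ 17.1  20.3]]
centre bx,by mm [1.19961124 1.40339083] 0.025181039041836085
```

```bash
python3 - <<'E'
from h import *
t0=r.current_t()
x,y=.5906,.2154
qa=quat(np.radians(73.25));qb=quat(np.radians(163.25))
r.set_gripper(.74,20)
r.move_to([x,y,.06],qa);print(r.current_t()-t0)
r.move_linear([x,y,.0225],vel=.12);print(bx(r.current_contact_force()))
r.set_gripper(0,20);print(r.current_opening()*85,bx(r.current_contact_force()))
r.set_gripper(.74);print(r.current_t()-t0)
r.move_to([x,y,.0225],qb);print(r.current_t()-t0)
r.set_gripper(0,60);print(r.current_opening()*85,bx(r.current_contact_force()),r.current_t()-t0)
r.move_linear([x,y,.075],vel=.15)
im,p=grab("wP");crop("wP",im);print(r.current_t(),bx(r.current_contact_force()))
E
```

```text
1.625
[-0.44  0.26 -0.25]
50.065356285912245 [-1.13 -0.33  5.29]
2.6334000000000017
4.0334
48.242541020246264 [-1.72 -1.89  7.47] 4.324999999999999
25.1833 [-0.63 -0.13 -0.72]
```

View pics/wPc.png

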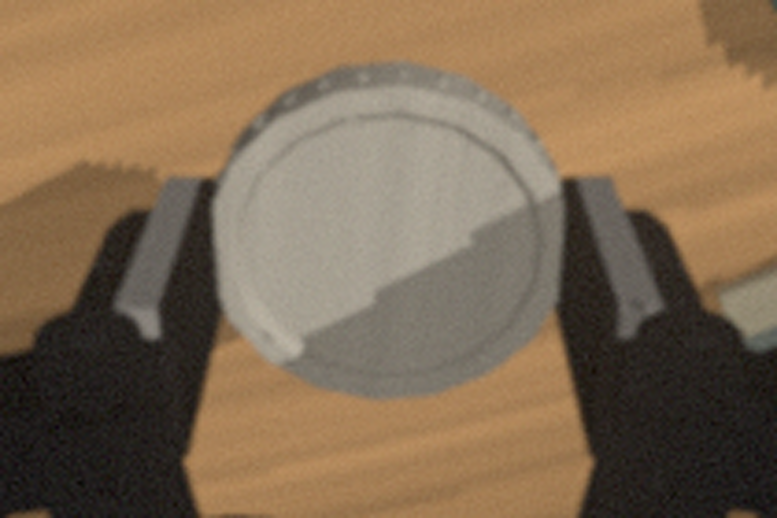

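```bash
python3 - <<'E'
from h import *
I=(np.zeros(3),np.eye(3))
for n,z,in_b,out_b,in_t in(("wG",.0115,390,403,127),("wP",.0125,378,398,114)):
    im=load(n)[0]
    # bottom outer point => x=-.026+dx
    f=lambda v: v/3.7-.36+190
    for lab,v,rad in(("outer bottom",out_b,-.026),("inner bottom",in_b,-.0225),("inner top",in_t,.0225)):
        g=lambda x:wproj(im,I,(x,0,z+(.0 if 'outer' in lab else 0)))[1]-f(v)
        from scipy.optimize import brentq
        print(n,lab,"dx mm",1000*(brentq(g,-.06,.06)-rad))
from h import load
# wF in same crop for disc 3 (before rotation)
im,p=load("wF");crop("wF2",im)
E
```

```text
wG outer bottom dx mm 1.0384899500443974
wG inner bottom dx mm 0.05289523810973751
wG inner top dx mm -1.7081584275233133
wP outer bottom dx mm 1.224522890506171
wP inner bottom dx mm 1.5758497379809167
wP inner top dx mm -0.2820940605248595
```

View pics/wF2c.png

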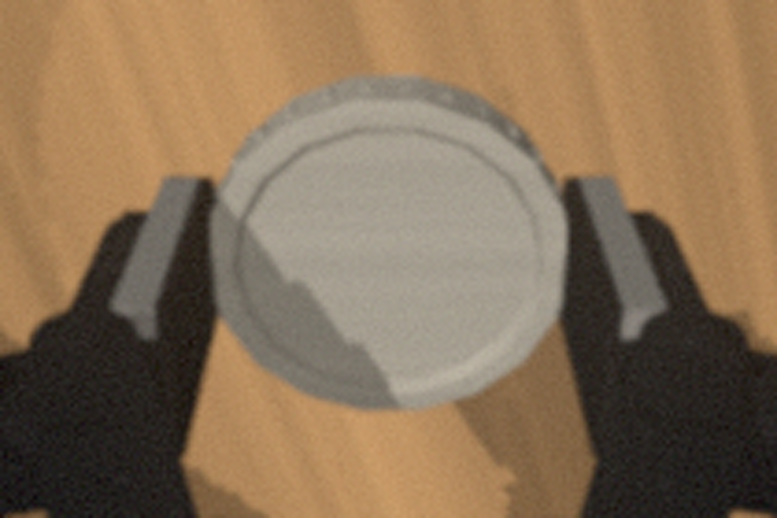

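```bash
python3 - <<'E'
from h import *
t0=r.current_t()
q=quat(np.radians(163.25));x,y=.5711,-.0408
r.move_linear([.5906,.2154,.12],vel=.25)
r.move_to([x,y,.11],q);print(r.current_t()-t0)
r.move_linear([x,y,.0665],vel=.15)
im,p=grab("wQ");crop("wQ",im);print(r.current_t(),bx(r.current_contact_force()),r.current_opening()*85)
E
```

```text
1.3416999999999994
27.0167 [ 1.12 -0.06 -0.75] 48.74246696597557
```

View pics/wQc.png

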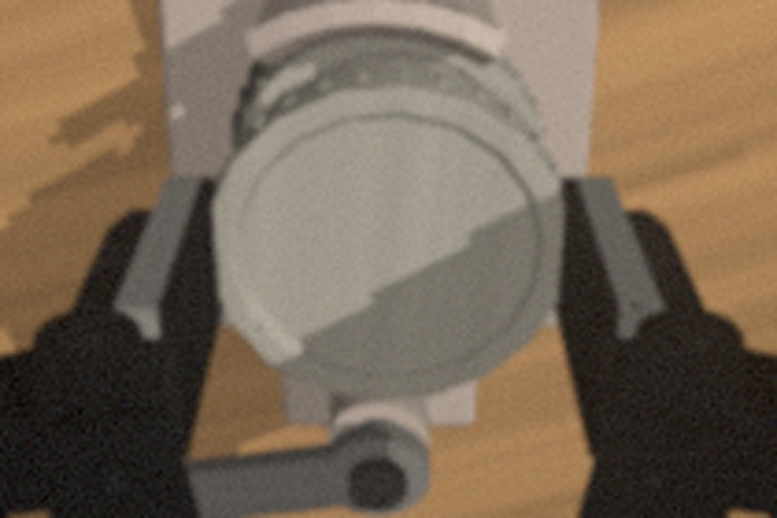

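```bash
python3 - <<'E'
from h import *
W=load("wQ");p,Rt=W[1]
for z in(.046,.048): print("piv tool",Rt.T@(wz(*W,150+376/3.7-.36,319.4,z)-p))
t0=r.current_t()
x,y=.5707,-.0422
r.move_linear([x,y,.0665],vel=.05)
stop=False
for z in(.062,.060,.058,.056,.054,.052,.051,.050,.0495,.049,.0485,.048,.0475):
    r.move_linear([x,y,z],vel=.05);f=bx(r.current_contact_force());print(z,f,r.current_tool_pos().round(4))
    if max(abs(f[0]),abs(f[1]))>2.5 or f[2]>2.5: break
im,p=grab("wR");crop("wR",im);print(r.current_t(),r.current_opening()*85)
E
```

```text
piv tool [-0.04913588 -0.00013231  0.02048618]
piv tool [-0.04731087 -0.00010297  0.01848717]
0.062 [-0.28  0.18 -1.84] [ 0.5705 -0.0422  0.0617]
0.06 [ 0.98 -0.59 -0.63] [ 0.5706 -0.0422  0.0598]
0.058 [-0.12 -0.27 -0.66] [ 0.5706 -0.0422  0.0579]
0.056 [ 0.47 -0.11 -0.43] [ 0.5706 -0.0422  0.0558]
0.054 [-0.37 -0.73 -0.34] [ 0.5706 -0.0422  0.0539]
0.052 [ 0.46  0.38 -0.75] [ 0.5706 -0.0422  0.0519]
0.051 [0.34 0.99 0.13] [ 0.5707 -0.0422  0.0509]
0.05 [ 0.4  -0.69  0.36] [ 0.5706 -0.0422  0.0499]
0.0495 [0.21 0.55 1.1 ] [ 0.5707 -0.0422  0.0495]
0.049 [-1.2  -0.35  3.18] [ 0.5708 -0.0422  0.0492]
29.8167 48.87666490101672
```

View pics/wRc.png

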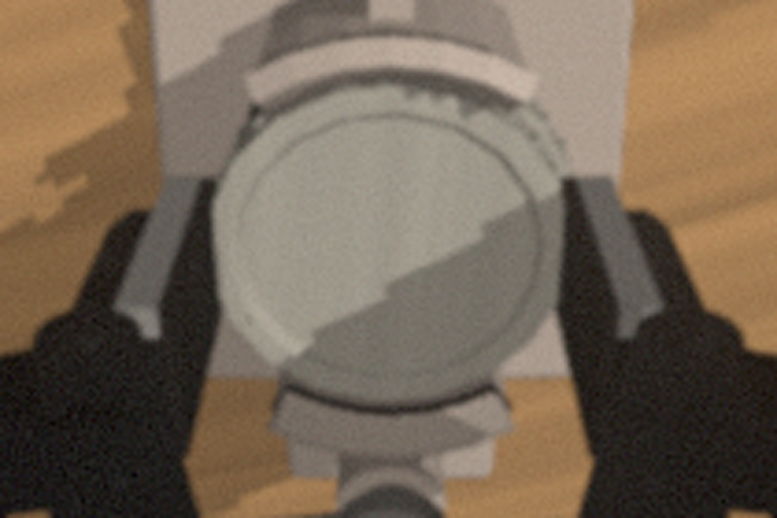

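```bash
python3 - <<'E'
from h import *
t0=r.current_t()
x,y=.5707,-.0422
for z in (.0485,.048):
    r.move_linear([x,y,z],vel=.03);f=bx(r.current_contact_force());print(f,r.current_tool_pos().round(4))
    if f[2]>7: break
r.set_gripper(.70,30);print(r.current_opening(),bx(r.current_contact_force()))
r.move_linear([x,y,.10],vel=.12)
r.move_linear([.56,-.04,.16],vel=.25)
im,p=grab("wS");print(r.current_t())
cv2.imwrite("pics/wSc.png",cv2.resize(im["pixels"][140:300,180:330,::-1],None,fx=3.7,fy=3.7,interpolation=cv2.INTER_CUBIC))
E
```

```text
[-3.43 -0.69 10.34] [ 0.5708 -0.0422  0.0491]
0.6983091022793777 [-0.18  0.04 -0.07]
31.35
```

View pics/wSc.png

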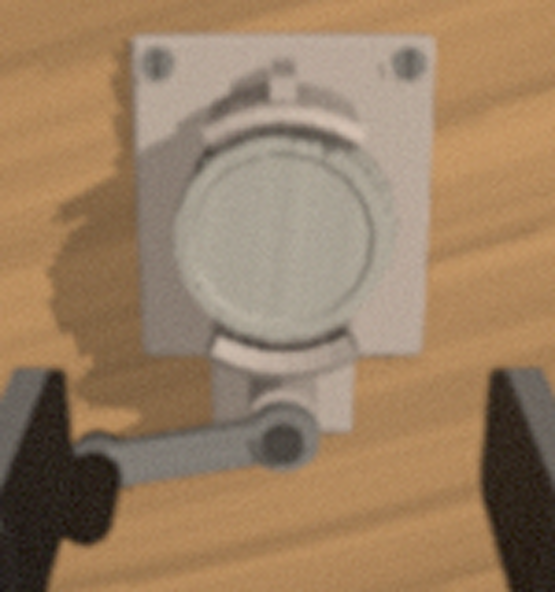

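```bash
python3 - <<'E'
from h import *
W=load("wS");im,(p,Rt)=W
M=im["mount"]
def world(u,v,Z):
    x,y=u-im["cx"],v-im["cy"];rr=np.hypot(x,y);th=rr/im["fx"]
    d=np.array([np.sin(th)*x/rr,np.sin(th)*y/rr,np.cos(th)])
    return p+Rt@(M[:3,:3]@(d*Z/d[2])+M[:3,3])
P=[]
cx,cy=180+278/3.7,140+238/3.7
for v in range(int(cy-19),int(cy+20)):
    for u in range(int(cx-19),int(cx+20)):
        if np.hypot(u-cx,v-cy)<19: P.append(world(u,v,im["depth"][v,u]))
P=np.array(P);A=np.c_[P[:,:2]-P[:,:2].mean(0),np.ones(len(P))];s=np.linalg.lstsq(A,P[:,2],rcond=None)[0];g=s[:2]
print(P.mean(0).round(4),"slope",np.degrees([g@ex,g@[-ex[1],ex[0]]]).round(2))
C=np.array([.5714,-.0397]);ey=np.array([-ex[1],ex[0]])
Q=np.array([[(q[:2]-C)@ex,(q[:2]-C)@ey] for q in (wz(im,(p,Rt),180+u/3.7-.36,140+v/3.7-.36,.036) for u,v in((175,230),(384,235),(280,346),(222,330),(350,320)))])
Mx=np.c_[2*Q,np.ones(len(Q))];t=np.linalg.lstsq(Mx,(Q**2).sum(1),rcond=None)[0];print((Q*1000).round(1),t[:2]*1000)
# wall ends at z .04: symmetric centre by
for u,v in((203,130),(367,135),(213,350),(358,345)):
    q=wz(im,(p,Rt),180+u/3.7-.36,140+v/3.7-.36,.04)[:2]-C;print("wall",(q@ex*1000).round(1),(q@ey*1000).round(1))
for nm,u,v,z in(("piv",282,441,.047),("knobtop",92,515,.07)):
    q=wz(im,(p,Rt),180+u/3.7-.36,140+v/3.7-.36,z)[:2];print(nm,q,((q-C)@ex*1000).round(1),((q-C)@ey*1000).round(1))
E
```

```text
[ 0.5711 -0.0408  0.035 ] slope [-33.26  -0.21]
[[ -2.8 -25.8]
 [ -1.5  23.7]
 [ 27.5  -1. ]
 [ 23.2 -15.2]
 [ 20.6  16.1]] [ 2.33107874 -1.19476178]
wall -28.2 -18.4
wall -27.1 18.7
wall 26.7 -17.2
wall 25.4 17.9
piv [ 0.61746128 -0.05405421] 48.2 -0.5
knobtop [ 0.61161308 -0.09831677] 55.4 -44.5
```

```bash
python3 - <<'E'
from h import *
W=load("wS");im,(p,Rt)=W
M=im["mount"]
def world(u,v,Z):
    x,y=u-im["cx"],v-im["cy"];rr=np.hypot(x,y);th=rr/im["fx"]
    d=np.array([np.sin(th)*x/rr,np.sin(th)*y/rr,np.cos(th)])
    return p+Rt@(M[:3,:3]@(d*Z/d[2])+M[:3,3])
cx,cy=180+278/3.7,140+238/3.7
P=np.array([world(u,v,im["depth"][v,u]) for v in range(int(cy-19),int(cy+20)) for u in range(int(cx-19),int(cx+20)) if np.hypot(u-cx,v-cy)<19])
print(np.percentile(P[:,2],[0,1,5,25,50,75,95,99,100]).round(4))
P=P[np.abs(P[:,2]-np.median(P[:,2]))<.006]
A=np.c_[P[:,:2]-P[:,:2].mean(0),np.ones(len(P))];s=np.linalg.lstsq(A,P[:,2],rcond=None)[0];g=s[:2]
print(len(P),P.mean(0).round(4),"slope deg",np.degrees([g@ex,g@[-ex[1],ex[0]]]).round(2),np.std(P[:,2]-A@s))
E
```

```text
[0.0323 0.0327 0.0332 0.0339 0.0343 0.0348 0.0353 0.0358 0.2804]
1131 [ 0.5714 -0.0408  0.0343] slope deg [-0.06 -0.13] 0.0006627514083398232
```

```bash
python3 - <<'E'
from h import *
C=np.array([.5714,-.0397]);ey=np.array([-ex[1],ex[0]])
for n,pv,pe,off,z in(("wA",(276,442),(89,455),(180,140),.046),("wA",(276,442),(75,515),(180,140),.07),("wS",(282,441),(97,452),(180,140),.046),("wB",(289,438),(98,457),(255,135),.046),("wB",(289,438),(107,522),(255,135),.07)):
    W=load(n)
    g=lambda q,z:np.array([(wz(*W,off[0]+q[0]/3.7-.36,off[1]+q[1]/3.7-.36,z)[:2]-C)@e for e in(ex,ey)])
    a=g(pv,.047);b=g(pe,z);d=b-a
    print(n,(a*1000).round(1),(b*1000).round(1),"len",np.hypot(*d).round(4),"a deg",(np.degrees(np.arctan2(d[1],d[0]))+180).round(1))
E
```

```text
wA [48.6  0. ] [ 54.7 -46.7] len 0.0471 a deg 97.4
wA [48.6  0. ] [ 56.6 -46.5] len 0.0472 a deg 99.8
wS [48.2 -0.5] [ 52.7 -46.6] len 0.0464 a deg 95.5
wB [48.2 -0.3] [ 53.8 -48. ] len 0.048 a deg 96.7
wB [48.2 -0.3] [ 57.1 -47.6] len 0.0481 a deg 100.7
```

```bash
cat >> h.py <<'E'
O=np.array([.5702,-.0408]);ey=np.array([-ex[1],ex[0]])
def knob(a):
    a=np.radians(a);b=np.array([.048-.048*np.cos(a),-.048*np.sin(a)]);return O+b[0]*ex+b[1]*ey
qk=lambda a:quat(np.radians(a-16.75))
E
python3 - <<'E'
from h import *
t0=r.current_t()
print(r.inverse_kinematics([*knob(98),.13],qk(98)),r.inverse_kinematics([*knob(0),.075],qk(0)))
r.set_gripper(.5,30)
r.move_to([*knob(98),.13],qk(98));print(r.current_t()-t0,knob(98))
im,p=grab("wT");print(r.current_t())
cv2.imwrite("pics/wTc.png",cv2.resize(im["pixels"][150:330,130:400,::-1],None,fx=2.9,fy=2.9,interpolation=cv2.INTER_CUBIC))
E
```

```text
[-2.41498139e-01  6.12853044e-01  1.56870459e+00 -4.44089210e-16
  9.60035022e-01 -8.87818291e-02] [-1.52864431e-01  6.26397789e-01  1.71999944e+00 -4.44089210e-16
  7.95195422e-01  1.71027455e+00]
1.5249999999999986 [ 0.60886289 -0.10207634]
32.925
```

View pics/wTc.png

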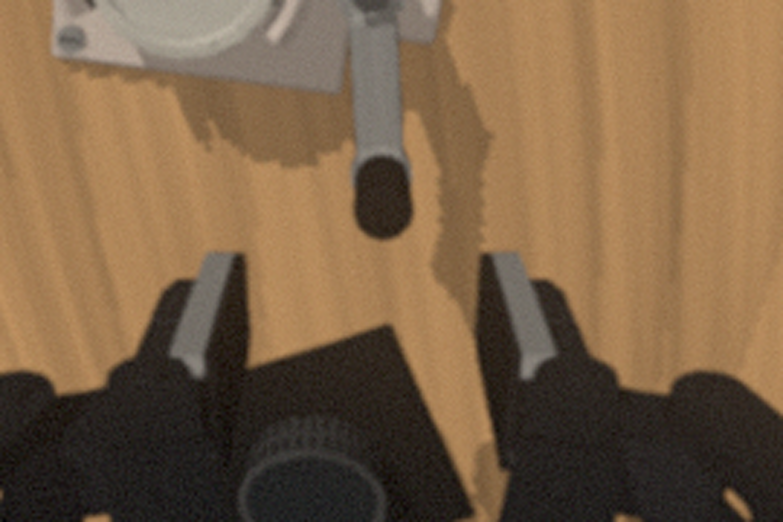

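```bash
python3 - <<'E'
from h import *
W=load("wT");p,Rt=W[1]
X=wz(*W,262.1,223.3,.07);print(Rt.T@(X-p))
t0=r.current_t()
tl=Rt.T@(X-p)-[.001,.0016,0]
K=(p+Rt@[tl[0],tl[1],0])[:2];print(K,knob(98))
r.move_linear([*K,.076],vel=.15)
im,p=grab("wU");print(bx(r.current_contact_force()),r.current_t()-t0)
cv2.imwrite("pics/wUc.png",cv2.resize(im["pixels"][150:330,130:400,::-1],None,fx=2.9,fy=2.9,interpolation=cv2.INTER_CUBIC))
E
```

```text
[0.00131597 0.00493882 0.06002352]
[ 0.61214244 -0.10210734] [ 0.60886289 -0.10207634]
[0.09 0.4  0.53] 0.5583000000000027
```

View pics/wUc.png

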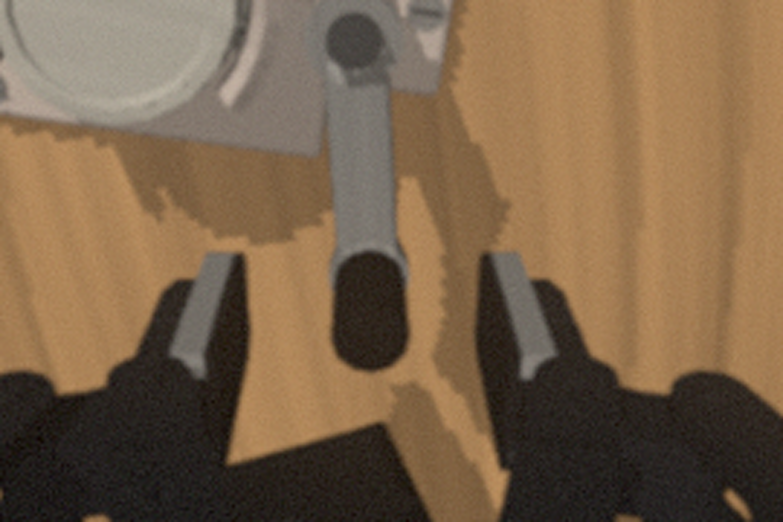

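```bash
python3 - <<'E'
from h import *
t0=r.current_t()
p=np.array(r.current_tool_pos())
r.move_linear([p[0],p[1],.073],vel=.1)
r.set_gripper(0,30);print(r.current_opening()*85,bx(r.current_contact_force()),r.current_t()-t0)
for a in(92,82,72,62,52,42,32,22,12,5):
    r.move_linear([*knob(a),.073],qk(a),vel=.08);f=bx(r.current_contact_force())
    print(a,f,(r.current_tool_pos()-[*knob(a),.073]).round(4))
    if np.abs(f).max()>15: break
im,_=grab("wV")
cv2.imwrite("pics/wVc.png",cv2.resize(im["pixels"][150:330,130:400,::-1],None,fx=2.9,fy=2.9,interpolation=cv2.INTER_CUBIC))
print(r.current_t())
E
```

```text
12.213707831760848 [-0.69 -0.56  2.39] 0.6167000000000016
92 [2.44 2.24 0.89] [0.0004 0.0001 0.0003]
82 [2.34 3.93 0.9 ] [0.0007 0.0002 0.0003]
72 [3.49 5.74 0.62] [0.001  0.0003 0.0003]
62 [ 6.42  6.58 -1.65] [0.0013 0.0004 0.0003]
52 [ 6.91  7.05 -2.55] [0.0017 0.0003 0.0004]
42 [ 9.28  6.1  -3.64] [0.002  0.0002 0.0004]
32 [10.35  4.43 -5.61] [ 0.0023 -0.      0.0004]
22 [12.48  3.94 -5.86] [ 0.0025 -0.0002  0.0004]
12 [12.61  1.6  -6.34] [ 0.0026 -0.0005  0.0004]
5 [14.28  0.8  -7.15] [ 0.0027 -0.0007  0.0005]
37.2833
```

View pics/wVc.png

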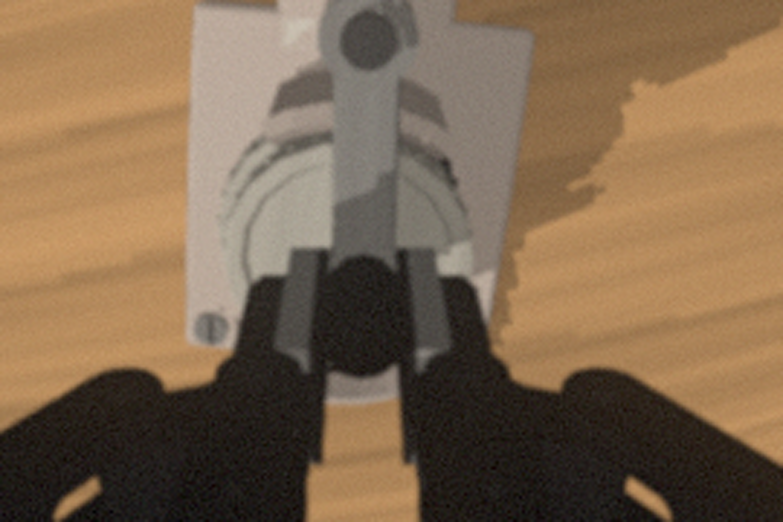

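```bash
python3 - <<'E'
from h import *
t0=r.current_t()
for a in(3,0,-2,-4):
    k=knob(a)+.003*ex
    r.move_linear([*k,.073],qk(max(a,0)),vel=.06);f=bx(r.current_contact_force())
    tp=r.current_tool_pos();d=tp[:2]-O-.003*ex
    print(a,f,"by of tcp",(d@ey*1000).round(2))
    if abs(f[1])>9: break
# relax lateral then open
r.set_gripper(.3);print(r.current_opening(),bx(r.current_contact_force()))
p=r.current_tool_pos();r.move_linear([p[0],p[1],.11],vel=.12)
im,_=grab("wW");print(r.current_t())
cv2.imwrite("pics/wWc.png",cv2.resize(im["pixels"][110:290,130:400,::-1],None,fx=2.9,fy=2.9,interpolation=cv2.INTER_CUBIC))
E
```

```text
3 [-1.86 -0.22  5.29] by of tcp -2.67
0 [-1.13 -3.44  6.05] by of tcp -0.62
-2 [ -1.76 -14.43   6.06] by of tcp -0.18
0.3013253532772894 [ 0.24  0.76 -0.41]
38.825
```

View pics/wWc.png

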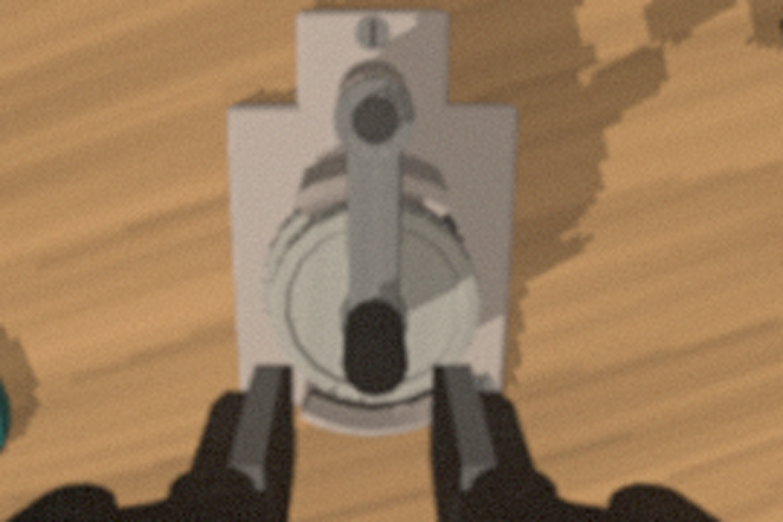

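```bash
python3 - <<'E'
from h import *
p=r.current_tool_pos()
r.move_linear([p[0],p[1],.2],vel=.2)
r.move_to([.45,-.04,.24],quat(np.radians(-16.75)))
im,_=grab("wX");s=optics.get_image("top");print(r.current_t(),bx(r.current_contact_force()))
cv2.imwrite("pics/sX.png",cv2.resize(s["pixels"][110:260,110:350,::-1],None,fx=3.3,fy=3.3,interpolation=cv2.INTER_CUBIC))
E
```

```text
40.1083 [ 0.45 -0.62  0.17]
```

View pics/sX.png

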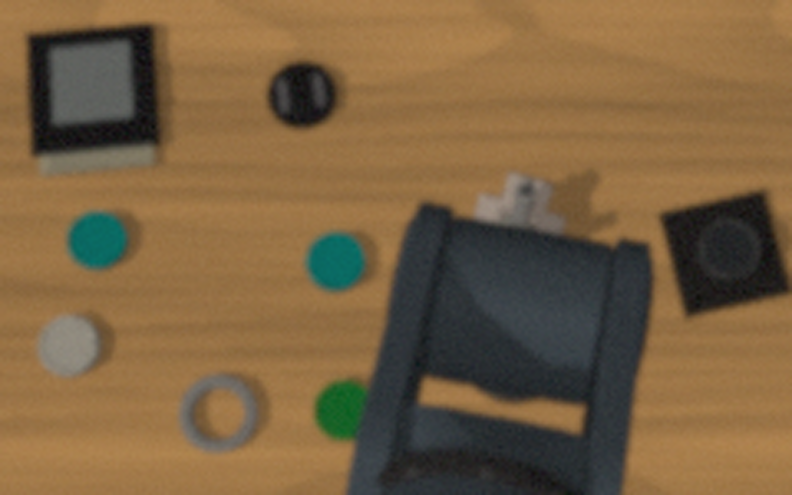

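View pics/wX.png

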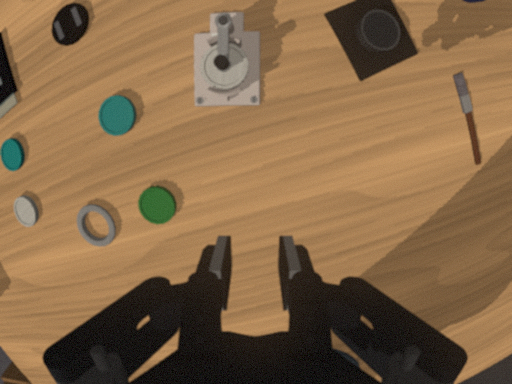

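The keeper lies fully across over the stack (wrist 223,50). The spare disc, the turquoise and green look-alikes and the pad filter have not moved, so I'm handing in.

```bash
python3 -c "
from cell import r
r.hand_in();print(r.current_t())"
```

```text
the job is handed in; nothing more can be done
the job is handed in; nothing more can be done
```

I stacked two aluminium discs on the thin filter in the well, swung the keeper across to its stop, let go and handed in at about 40 s of the 58 s allowed.

**Number of discs:** The filter in the well was the thin one, with its top measured about 16 mm up. The thick one was on the pad, so two discs bring the stack to the line.

**Last checks:**
- **Stack:** The depth readings put the top disc level to within 0.2°, with its rim about 35.8 mm up against the line at 36 mm.
- **Keeper:** It pushed back with about 14 N at its stop and stayed straight across after release.
- **Rest of the scene:** The spare disc, the turquoise and green look-alikes, the step-up ring and the pad filter looked unmoved in the last pictures. The film can and blower were not clearly in view at the end.

**What did not go cleanly:**
- **First disc:** It caught the +x wall and tilted about 10° in the fingers. I levelled it by tilting the tool and pressed it down, with up to about 27 N wrist force during this. It ended level within 0.3°.
- **Centring:** The cameras and the arm disagreed by 1–2.5 mm about where the well is. The two discs may sit about 2.5 mm off each other across the cut-outs, roughly within the well's play. One outline fit put the top disc 2.3 mm off centre in x, slightly more than the 2 mm play allows, which I put down to the same camera error.

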